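Tip a well tray out of the cold block and square it on the shaker stack

TASK

Take the blue-rimmed tray out of the cold block: it sits flush with no room for fingers beside it, so press its end down at the thumb scallop until the other end tips up, then lift it out by the raised end and set it down, without dropping it, on the blue-rimmed tray waiting on the shaker. Push the stack square, so that both trays sit snug against both steel fences of the shaker's corner and are left there untouched. Leave the yellow-rimmed tray seated in its pocket and the marker pen and the amber applicator where they lie.

Things in the scene. Friction and masses are not known exactly. Their poses are not given: they have to be found in the camera images.
- cold_block: Aluminium cold block on a black base, 122 x 178 mm, deck 50 mm above the bench, fixed. Origin: centre of its underside; z up. Two open-topped pockets side by side, centred at y = +42 and -42 mm, length along x: from x = -45 to +43.5 mm, 61.5 mm wide. A tray lies flush with the deck on the level +x half of the floor, which is 14 mm deep (36 mm above the bench).
- ridge (a point): Middle of the ridge across both pocket floors, at x = -1.5 mm, 36 mm above the bench; axes as the block's. From here the floor falls towards -x at 27 degrees; slippery metal. A tray pressed down 7 mm or more near its -x end (at x about -28 mm; 2 N is enough) rocks over onto the slope and stays leaning at 27 degrees, its top there ending 12 mm below the deck.
- lifted (a point): Point on the far (+x) end of the block, x = +40 mm, y = 0, at deck height; axes as the block's. Once a tray has been rocked, its +x end stands up: underside about 5 mm, top edge about 17 mm above the deck, and it can be pinched there across its 58 mm width with the fingertips above the deck.
- scallop (a point): Middle of the block's near (-x) end wall, 53 mm from its centre, at deck height. In this wall each pocket has a thumb scallop, 36 mm wide and cut 22 mm down, with a black dot on the deck at either side of it: the end of the tray to press.
- blue_tray: The tray to move: covered 60-well mini tray with a blue rim, white field with grey wells, 84 (x) x 58 (y) x 14 mm, about 70 g, flat above and below; it starts flush in one of the two pockets, its x along the block's x. Origin: centre of its underside; z up.
- shaker_tray: The like tray with a blue rim that stands loosely in the shaker's corner, some 5 to 17 mm off each fence and a little askew. Same size; origin: centre of its underside, on the platform; z up.
- yellow_tray: The like tray with a yellow rim, in the other pocket of the cold block, to be left there. Same size and origin.
- shaker: White orbital shaker (switched off), fixed, 260 x 200 mm; its black control strip is at the -x end. Origin: centre of its underside, z up. The grey flat platform, x = -80 to +120 mm and y = -95 to +95 mm, has its top 76 mm above the bench and does not move.
- corner (a point): Inner corner of the two steel fences, on the platform's top; axes as the shaker's. End fence: face at x = 0 here, y = 0 to -40 mm. Side fence: face at y = 0 here, x = 0 to +42 mm. Both 22 mm high, 5 mm thick; their feet and screws, up to 10 mm high, reach 21 mm outwards. A tray snug against both has its centre at x = +42, y = -29 mm, its long side along x.
- applicator: Amber plastic seal applicator lying flat, 75 x 100 x 8 mm, bystander. Origin: centre of its underside.
- pen: Black and white marker pen lying on the bench between the cold block and the shaker, 130 mm long, 13 mm thick, x along it, bystander. Origin: under its middle.
Not all that is in view belongs to the job. Of the things like the cold_block, leave any that is pink; of the rest the smaller one is meant.

How it is judged:
By the outcome, as a careful person would: the job done as asked, in the order asked, and still so for the second after the job is handed in, with the robot touching nothing.
It also fails if it takes over 72 s, if anything falls off the work surface, if the arm or the gripper's body presses on something with over 40 N, if the wrist force passes 120 N, or if a joint passes its speed limit or range.

ROBOT

A 7-joint arm with a two-finger parallel gripper is mounted at the origin on the work surface. World frame = base frame: x ahead of the robot, y to its left, z up, the work surface at z = 0. Lengths are in m, angles in rad, forces in N, time in s.
With the tool pointing down it reaches from about 0.35 to 0.9 m from the base axis. Payload 8.1 kg.
Tool frame: the origin (TCP) lies midway between the tips of the shut fingers; the grasp point (between the pads) lies 19 mm behind it; x points along the fingers, z is the direction in which the jaws open and shut, and the axes are right-handed (so a half turn about x gives the same grasp; the last joint's range is limited). The gripper opens to 92 mm and grips with 3 to 60 N. Pads are 19 mm wide; open, the fingers measure 130 mm over their backs; the gripper's body (75 mm by 190 mm) begins 47 mm behind the grasp point.
Start: joints at [-1.226, 0.434, 0.025, 1.573, -0.012, 1.134, -0.075], TCP at [0.271, 0.563, 0.227] pointing down, gripper open.
Joint ranges: [-2.62, 2.62], [-0.44, 2.09], [-1.27, 1.32], [0.08, 2.57], [-1.32, 4.46], [0.12, 2], [-2.74, 2.74]. Speed limits (rad/s): [2.22, 2.22, 3.01, 3.01, 3.14, 3.14, 3.14].

INTERFACE

Orientations are given as a rotation vector (axis times angle).
In Python, from cell import arm, optics, finder gives the robot as it stands.
- The arm moves only by the tool send_rows, never from a script. Its argument "rows" is a list that holds one entry, the list of rows, each a list of 7 numbers: the shift along the tool's x, y, z in mm, then the turn, a rotation vector about the tool's x, y, z in degrees, then the opening in per cent of the stroke, from 0 (shut) to 100 (fully open). A call has exactly 8 rows; each row is the pose to reach, as a shift and turn from the pose commanded when the call began, along the tool's axes at that moment; what a row does not reach only later rows make up. A row lasts 1/10 s, in which the tool goes at most 50 mm and 8.59 degrees, less where a joint would pass 70% of its speed; a pose out of reach is approached as far as the arm can. A call with a gripper value outside its range is refused whole. The fingers move at their own pace and stop on an object; "grip_force" is the grip in N (left out, the last holds). Time passes only in rows, so rows that repeat a pose let the fingers close, or fill a call up. It gives the time, the measured TCP pose, the force and the opening at its end, in the units of the state.
- arm.observe(): the state, without advancing time (a new reading comes with each control period).
- optics.get_image(name): name is "scene" or "top" or "wrist"; returns (picture, depth): 384x512x3 uint8, red, green, blue; 384x512 float32, m along the optical axis (not along the pixel's ray), 0 where there is no reading.
- optics.get_calibration(name): a dict with "camera_matrix" (3x3 intrinsics, pixels), "position" and "orientation" of the camera in the world; the wrist camera has in their place "T_tool_cam" (4x4, takes a point from camera to tool coordinates, whose origin is the TCP and whose axes are the tool frame's). Camera axes: x right, y up, looking along -z (the intrinsics and any distortion apply to the point x, -y, -z); pixel columns grow to the right and rows downward; lengths in m; the calibration is good to about 2 mm. A picture is of the moment at which its call begins: read the wrist's pose just before it. get_calibration takes no time and is no camera call.
- arm.sign_off(): hands the job in, once; it reports no verdict.
Trained networks look in the newest picture that a camera, given by its name, has taken for a name from the list of things; names that differ only in an ending like _2 or _b are one class to them, and where a whole thing is asked for, a point or a joint stands for the part that bears it (a point fixed in the world has none). Each returns a list of dicts, best first, with "confidence" (0 to 1); they miss things now and then, are a little off and sometimes report something else, mostly with a low value. They report only what shows in the picture. A call takes as long as a camera call. They do not tell look-alikes from the thing itself.
- finder.search_frame(camera, thing): "bbox" ([left, top, width, height] in pixels, round what is visible of it).
- finder.regions_of(camera, thing): "region" (384x512 bool, what is visible of it) and "bbox" ([left, top, width, height] in pixels, round what is visible of it).
- finder.place_of(camera, thing): "xy" ([column, row] in pixels: a listed point, or the origin of a listed thing).
The state is a dict: "clock": time; "joints": joint angles; "dq": joint speeds; "joint_efforts": joint torques, N m; "position": TCP position; "ee_rot": TCP orientation; "force": force on the tool from outside, world axes, zero at the start; "ft_torque": the same for the moment, N m; "width": opening from 0.0 (shut) to 1.0 (fully open).
Only numpy, scipy, OpenCV 4.12 (cv2) and the standard library are available. Lean on these libraries where they do the work, as an engineer would, in place of code of your own. Each camera call takes 0.05 s, during which the arm holds its last target.

## Working session

There is one attempt and no reset: what is moved stays moved. The work goes in short steps, Python scripts to look and compute and a tool call to move; the robot and the scene stay as the last step left them, time stands still between calls to the robot, and variables do not carry over. Pictures are saved under pics/ and viewed, and the job is handed in when it is done.

Besides the shell and the picture viewer there is one more tool, called after ">>>" by a JSON object that holds its "op" and its "data". send_rows: Moves the arm, as the interface text tells. Its arguments: {"type":"object","properties":{"rows":{"type":"array"},"grip_force":{"type":"number"}},"required":["rows"]}

```bash
ls; mkdir -p pics
cat > h.py <<'E'
import numpy as np, cv2
from scipy.spatial.transform import Rotation as R
from cell import arm, optics, finder
def cam(name):
    c=optics.get_calibration(name); return c
def save(n,f,img=None):
    im,d=optics.get_image(n)
    cv2.imwrite('pics/'+f,im[:,:,::-1]); np.savez('pics/'+f+'.npz',im=im,d=d); return im,d
def pose(c):
    K=np.array(c['camera_matrix']); 
    if 'position' in c:
        o=np.array(c['orientation']); Rm=R.from_rotvec(o).as_matrix() if o.size==3 else (o if o.shape==(3,3) else R.from_quat(o).as_matrix())
        return K,Rm,np.array(c['position'])
    s=arm.observe(); T=np.array(c['T_tool_cam']); Rt=R.from_rotvec(s['ee_rot']).as_matrix()
    return K,Rt@T[:3,:3],Rt@T[:3,3]+np.array(s['position'])
def ray(P,u,v):
    K,Rm,p=P; d=Rm@np.array([(u-K[0,2])/K[0,0],-(v-K[1,2])/K[1,1],-1.]); return p,d
def at_z(P,u,v,z):
    p,d=ray(P,u,v); return p+d*(z-p[2])/d[2]
def at_d(P,u,v,dep):
    p,d=ray(P,u,v); return p+d*dep
def proj(P,X):
    K,Rm,p=P; c=Rm.T@(np.array(X)-p); return K[0,0]*c[0]/-c[2]+K[0,2], -K[1,1]*c[1]/-c[2]+K[1,2]
E
python3 - <<'E'
from h import *
print(arm.observe())
for n in ['scene','top','wrist']:
    print(n,optics.get_calibration(n)); save(n,n+'0.png')
for t in ['cold_block','blue_tray','shaker_tray','yellow_tray','shaker','corner','scallop','lifted','pen','applicator']:
    print(t,[(np.round(r['xy']),round(r['confidence'],2)) for r in finder.place_of('top',t)])
E
```

```text
pics
{'clock': 0.0, 'joints': array([-1.22559818,  0.43518634,  0.02502135,  1.57412   , -0.01157551,
        1.13397501, -0.07508126]), 'dq': array([ 0.00083747,  0.00121719, -0.00118752,  0.00073612,  0.00022754,
       -0.00123841, -0.00028264]), 'joint_efforts': array([-3.44820037e-04, -6.67861247e+01,  9.84820314e-01, -3.14458144e+01,
       -6.05315901e-02,  4.32279613e-02,  1.39234121e-04]), 'position': array([0.27047642, 0.5628735 , 0.22595944]), 'ee_rot': array([-0.87423242,  1.38963878,  0.87263995]), 'force': array([-0.54103366, -0.02652175,  0.40693014]), 'ft_torque': array([0.00727503, 0.0022736 , 0.01972375]), 'width': 0.9990733043472175}
scene {'camera_matrix': array([[412.02327394,   0.        , 255.09618261],
       [  0.        , 412.02327394, 191.57604083],
       [  0.        ,   0.        ,   1.        ]]), 'position': array([ 0.88089775, -0.26042512,  0.86748391]), 'orientation': array([0.46901776, 0.23926684, 0.90251666])}
top {'camera_matrix': array([[383.60307292,   0.        , 259.23448549],
       [  0.        , 383.60307292, 186.89792922],
       [  0.    
[... 626 characters left out ...]
 [ 0.00000000e+00,  0.00000000e+00,  0.00000000e+00,
         1.00000000e+00]])}
cold_block [(array([195., 176.]), 0.78), (array([343., 277.]), 0.72), (array([184., 271.]), 0.69), (array([315., 188.]), 0.33)]
blue_tray [(array([178., 168.]), 0.81), (array([328., 176.]), 0.71)]
shaker_tray [(array([333., 169.]), 0.71)]
yellow_tray [(array([199., 174.]), 0.86)]
shaker [(array([329., 174.]), 0.83)]
corner [(array([315., 188.]), 0.75)]
scallop [(array([186., 188.]), 0.81), (array([352., 298.]), 0.56)]
lifted [(array([188., 257.]), 0.88), (array([347., 264.]), 0.77), (array([192., 155.]), 0.7)]
pen [(array([261., 199.]), 0.71)]
applicator [(array([267., 106.]), 0.82), (array([186., 191.]), 0.62)]
```

Run:
```python
import cv2
for n in ['scene','top']:
    im=cv2.imread(f'pics/{n}0.png'); cv2.imwrite(f'pics/{n}0b.png',cv2.resize(im,(800,600),interpolation=cv2.INTER_CUBIC))
```

```text
(no output)
```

View pics/top0b.png

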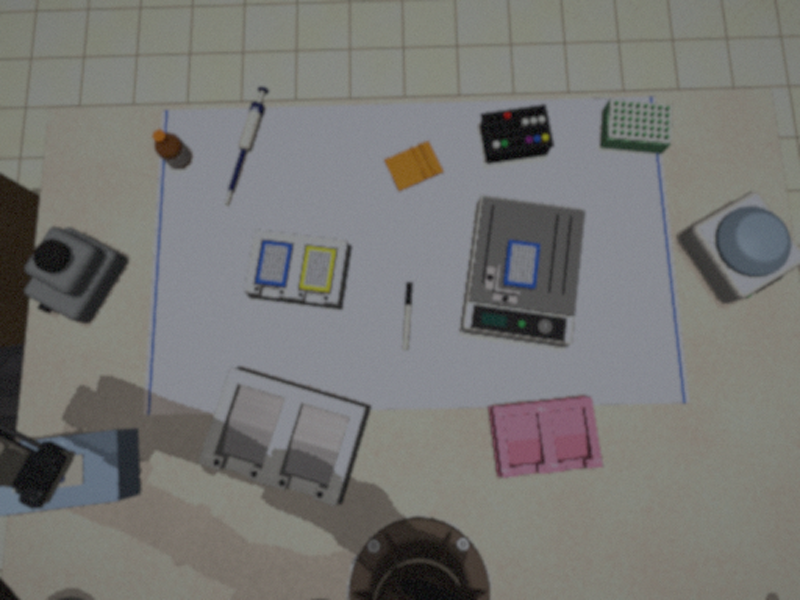

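View pics/scene0b.png

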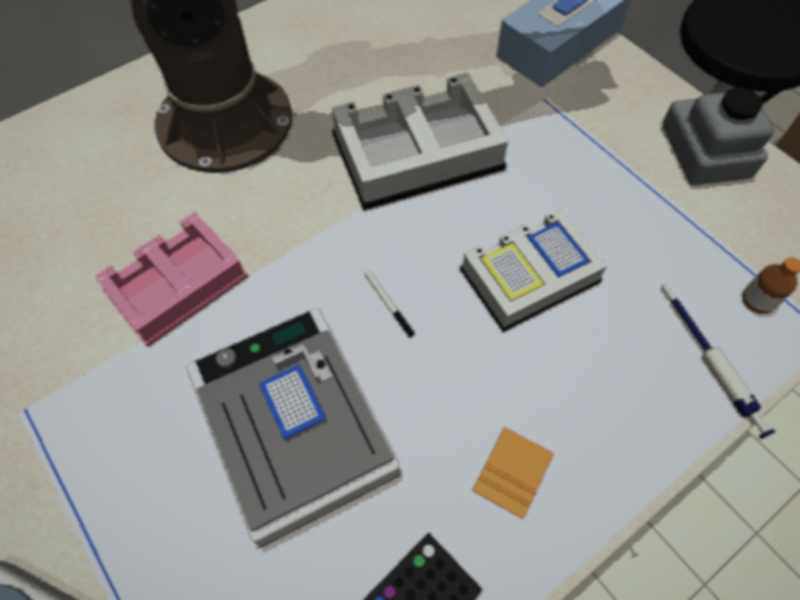

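View pics/wrist0.png

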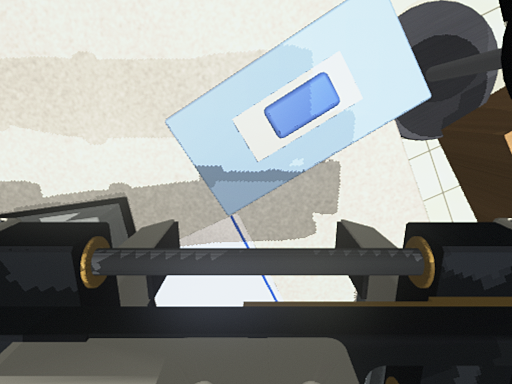

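The top view (800x600 scale) shows three blocks: a small white one with both trays at (298,270), a large grey empty one at (290,435) and a pink one at (545,435). The pink one is excluded, and the one with the trays is the smaller of the other two, so that's the cold block. Its blue tray is on the left at (273,263) and the yellow one on the right. The shaker is at (525,270), with the corner fences at the lower left of its tray. I'll measure coarsely and confirm with a crop.

```bash
cat >> h.py <<'E'
def rect(P,mask,z):
    ys,xs=np.nonzero(mask); pts=np.array([at_z(P,x,y,z)[:2] for x,y in zip(xs,ys)],np.float32)
    return cv2.minAreaRect(pts*1000)
def blobs(im,col,amin=60):
    h=cv2.cvtColor(im,cv2.COLOR_RGB2HSV)
    lo,hi={'blue':((100,110,50),(125,255,255)),'yellow':((22,90,60),(36,255,255))}[col]
    m=cv2.inRange(h,lo,hi); n,l,s,c=cv2.connectedComponentsWithStats(m)
    return [(l==i,s[i]) for i in range(1,n) if s[i,4]>amin]
E
python3 - <<'E'
from h import *
for n in ['top','scene']:
    f=np.load(f'pics/{n}0.png.npz'); im,d=f['im'],f['d']; P=pose(cam(n))
    for col in ['blue','yellow']:
        for m,s in blobs(im,col):
            dep=np.median(d[m]); c=s[:2]+s[2:4]/2; X=at_d(P,*c,dep)
            print(n,col,s,'X',X.round(3),rect(P,m,X[2]), rect(P,m,.05 if X[2]<.07 else .09))
f=np.load('pics/top0.png.npz'); im=f['im']
cr=im[135:235,150:400]; cv2.imwrite('pics/crop1.png',cv2.resize(cr,(800,320),interpolation=cv2.INTER_CUBIC)[:,:,::-1])
E
```

```text
top blue [164 154  23  29 177] X [0.588 0.257 0.051] ((588.6860961914062, 258.9200439453125), (56.32318878173828, 83.00932312011719), 81.4518814086914) ((588.8458862304688, 259.0706481933594), (56.355838775634766, 83.05744934082031), 81.45181274414062)
top blue [322 154  24  31 224] X [ 0.564 -0.199  0.09 ] ((567.03857421875, -197.63888549804688), (58.84038543701172, 84.7321548461914), 80.85301208496094) ((566.9427490234375, -197.56431579589844), (58.81813049316406, 84.70015716552734), 80.85298156738281)
top yellow [192 157  23  30 210] X [0.575 0.175 0.05 ] ((576.0628051757812, 176.25709533691406), (57.852195739746094, 84.66439819335938), 81.46446228027344) ((576.1132202148438, 176.29107666015625), (57.86332321166992, 84.68063354492188), 81.46444702148438)
scene blue [355   0  19   9 106] X [0.231 0.621 0.09 ] ((220.2777557373047, 625.4284057617188), (32.24549865722656, 54.642948150634766), 7.739067077636719) ((219.9596405029297, 625.85498046875), (32.26102828979492, 54.669246673583984), 7.739071369171143)
scene blue [338 142  39  35 220] X [0.592 0.256 0.051] ((589.297119140625, 25
[... 238 characters left out ...]
97509765625, 342.5904541015625), (6.647770404815674, 83.31056213378906), 74.7988510131836) ((795.9136352539062, 316.8203430175781), (6.363681793212891, 79.75028228759766), 74.79890441894531)
scene blue [166 233  42  48 424] X [ 0.57  -0.2    0.091] ((567.5038452148438, -199.70913696289062), (57.611934661865234, 84.20528411865234), 80.78968048095703) ((567.055419921875, -199.6222686767578), (57.69436264038086, 84.32572937011719), 80.7896957397461)
scene yellow [308 156  40  36 294] X [0.58  0.174 0.05 ] ((575.779296875, 174.39093017578125), (58.2837028503418, 84.61430358886719), 81.26659393310547) ((575.716796875, 174.48004150390625), (58.295658111572266, 84.6316909790039), 81.26661682128906)
```

View pics/crop1.png

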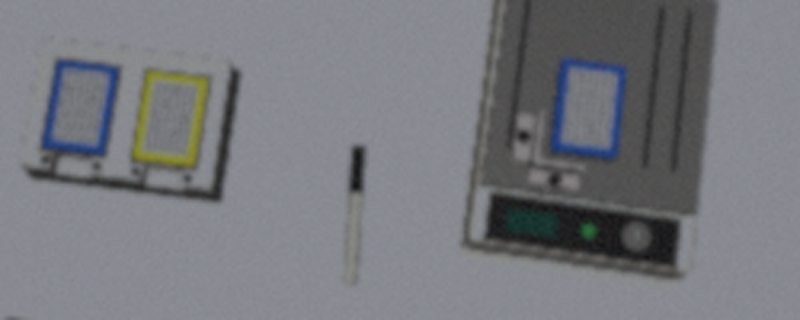

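The crop confirms it: the blue tray is in the left pocket of the small white block, and the shaker tray sits in the L of the fences. Next I'll compute the tool axes and move the wrist over the block.

```bash
cat >> h.py <<'E'
def Rdes(yaw,tilt=0,flip=1):
    # tool x down, z along +-block y ; tilt(deg): tool body leans toward -x (approach dir gets +x)
    c,s=np.cos(np.radians(yaw)),np.sin(np.radians(yaw)); bx=np.array([c,s,0]);by=np.array([-s,c,0]);bz=np.array([0,0,1.])
    t=np.radians(tilt); x=-bz*np.cos(t)+bx*np.sin(t); z=flip*by; y=np.cross(z,x)
    return np.stack([x,y,z],1)
def rel(p,Rm,cmd=None):
    s=arm.observe(); p0,R0=(np.array(s['position']),R.from_rotvec(s['ee_rot']).as_matrix()) if cmd is None else cmd
    d=R0.T@(np.array(p)-p0)*1000; w=np.degrees(R.from_matrix(R0.T@Rm).as_rotvec())
    print('shift',d.round(1),'turn',w.round(2)); return d,w
E
python3 - <<'E'
from h import *
s=arm.observe(); print(R.from_rotvec(s['ee_rot']).as_matrix().round(3))
for f in (1,-1): rel([.59,.258,.227],Rdes(-8.5,0,f))
E
```

```text
[[ 0.    -0.901  0.433]
 [-0.     0.433  0.901]
 [-1.    -0.    -0.   ]]
shift [-3.000e-01 -4.201e+02 -1.369e+02] turn [-17.16  -0.     0.  ]
shift [-3.000e-01 -4.201e+02 -1.369e+02] turn [162.84   0.     0.  ]
```

>>> {"op": "send_rows", "data": {"rows": [[[0,-25,-7,-1,0,0,100],[0,-60,-17,-3,0,0,100],[0,-100,-28,-5,0,0,50],[0,-145,-41,-7,0,0,0],[0,-190,-53,-10,0,0,0],[0,-235,-66,-12,0,0,0],[0,-280,-79,-15,0,0,0],[0,-320,-90,-17,0,0,0]]]}}

```text
clock: 1.45
position: [0.5219, 0.3415, 0.227]
ee_rot: [-1.098, 1.276, 1.097]
force: [1.0, -0.4, 0.5]
width: 0.529
```

Run:
```python
from h import *
s=arm.observe(); print(s['clock'],s['position'],s['width'])
rel([.62,.255,.227],Rdes(-8.5))
```

```text
1.45 [0.52192645 0.34151002 0.22696384] 0.5290831484878621
shift [   0.  -109.9  -70.9] turn [-0.11 -0.    0.04]
```

>>> {"op": "send_rows", "data": {"rows": [[[0,-20,-13,0,0,0,0],[0,-50,-32,0,0,0,0],[0,-80,-52,0,0,0,0],[0,-100,-65,0,0,0,0],[0,-110,-71,0,0,0,0],[0,-110,-71,0,0,0,0],[0,-110,-71,0,0,0,0],[0,-110,-71,0,0,0,0]]]}}

```text
clock: 2.25
position: [0.6168, 0.2589, 0.2268]
ee_rot: [-1.098, 1.276, 1.1]
force: [0.5, 0.1, -0.3]
width: 0.003
```

Run:
```python
from h import *
P=pose(cam('wrist')); im,d=save('wrist','wrist1.png'); s=arm.observe(); print(s['clock'],s['position'],s['ee_rot'],s['width'],s['force'])
for col in ['blue','yellow']:
    for m,st in blobs(im,col,200):
        dep=np.median(d[m]); c=st[:2]+st[2:4]/2; print(col,st,at_d(P,*c,dep).round(4),rect(P,m,.05))
for t in ['scallop','ridge','lifted','cold_block','blue_tray']:
    for r in finder.place_of('wrist',t)[:3]: print(t,np.round(r['xy']),round(r['confidence'],2),at_z(P,*r['xy'],.05).round(4))
for u,v in [(100,60),(256,60),(256,100),(256,140),(300,30)]:
    print(u,v,at_d(P,u,v,d[v,u]).round(4))
np.savez('pics/P1.npz',K=P[0],R=P[1],p=P[2])
```

```text
2.3 [0.6169873  0.25873546 0.22686041] [-1.0981575   1.27563271  1.09970993] 0.008260406993826396 [-0.1077404   1.01506106  0.37316652]
blue [437   0   6 249 622] [0.5954 0.4991 0.0027] ((603.7353515625, 469.9199523925781), (2.795607328414917, 277.0291442871094), 89.96090698242188)
blue [ 228  115   52   73 1299] [0.5885 0.26   0.0501] ((589.3596801757812, 259.111083984375), (57.22034454345703, 82.42894744873047), 81.01541137695312)
yellow [ 153  115   55   73 1482] [0.5761 0.1765 0.0494] ((576.873291015625, 177.0760498046875), (58.22003173828125, 82.5209732055664), 81.33187866210938)
scallop [215. 104.] 0.81 [0.5302 0.2258 0.05  ]
ridge [219. 153.] 0.72 [0.5846 0.2196 0.05  ]
ridge [ 43. 100.] 0.28 [0.4984 0.0399 0.05  ]
ridge [215. 104.] 0.19 [0.5307 0.2259 0.05  ]
lifted [220. 189.] 0.65 [0.6266 0.213  0.05  ]
cold_block [219. 145.] 0.65 [0.5752 0.2222 0.05  ]
blue_tray [254. 151.] 0.79 [0.5879 0.26   0.05  ]
blue_tray [217. 105.] 0.33 [0.5324 0.2275 0.05  ]
100 60 [ 0.4565  0.0893 -0.0008]
256 60 [ 4.848e-01  2.778e-01 -3.000e-04]
256 100 [0.5321 0.2708 0.0278]
256 140 [0.576  0.2642 0.0496]
300 30 [ 4.599e-01  3.345e-01 -1.000e-04]
```

View pics/wrist1.png

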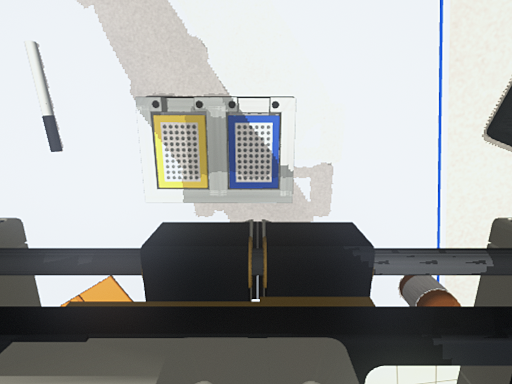

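The wrist view shows the block with its dots at row 104. The yellow tray is at (180,152) and the blue one at (254,151), which matches the top view to about 1 mm. I'll move above the press point.

Run:
```python
from h import *
rel([.5603,.2629,.060],Rdes(-8.7))
```

```text
shift [166.9  57.7  -3.2] turn [ 0.08  0.01 -0.  ]
```

>>> {"op": "send_rows", "data": {"rows": [[[10,10,-1,0,0,0,0],[35,25,-2,0,0,0,0],[70,45,-3,0,0,0,0],[105,58,-3,0,0,0,0],[135,58,-3,0,0,0,0],[155,58,-3,0,0,0,0],[167,58,-3,0,0,0,0],[167,58,-3,0,0,0,0]]]}}

```text
clock: 3.35
position: [0.5596, 0.2623, 0.0584]
ee_rot: [-1.097, 1.279, 1.098]
force: [-0.1, 0.4, -0.0]
width: 0.004
```

Run:
```python
from h import *
rel([.5603,.2629,.060],Rdes(-8.7)); s=arm.observe(); print(s['position'],s['force'],s['width'])
```

```text
shift [-1.6 -0.6  0.7] turn [ 0.04 -0.09 -0.11]
[0.55957723 0.26229753 0.05838064] [-0.06149299  0.35064062 -0.02282207] 0.003964345532858758
```

Press: tip from 58 mm down to about 41 mm, 9 mm below the deck.

>>> {"op": "send_rows", "data": {"rows": [[[4,0,0,0,0,0,0],[8,0,0,0,0,0,0],[11,0,0,0,0,0,0],[14,0,0,0,0,0,0],[16,0,0,0,0,0,0],[18,0,0,0,0,0,0],[18,0,0,0,0,0,0],[18,0,0,0,0,0,0]]]}}

```text
clock: 4.15
position: [0.5607, 0.2628, 0.0423]
ee_rot: [-1.097, 1.276, 1.097]
force: [-1.9, -1.5, 5.2]
width: 0.005
```

>>> {"op": "send_rows", "data": {"rows": [[[2,0,0,0,0,0,0],[2,0,0,0,0,0,0],[-4,0,0,0,0,0,0],[-20,0,0,0,0,0,0],[-45,-10,0,0,0,0,0],[-75,-30,0,0,0,0,50],[-100,-55,0,0,0,0,80],[-110,-60,0,0,0,0,80]]]}}

```text
clock: 4.95
position: [0.6234, 0.2528, 0.1547]
ee_rot: [-1.097, 1.273, 1.092]
force: [1.3, -0.9, -0.3]
width: 0.215
```

Run:
```python
from h import *
P=pose(cam('wrist')); im,d=save('wrist','wrist2.png'); s=arm.observe(); print(s['clock'],s['position'],s['width'],s['force'])
for m,st in blobs(im,'blue',200):
    if st[2]<15: continue
    ys,xs=np.nonzero(m); X=np.array([at_d(P,x,y,d[y,x]) for x,y in zip(xs,ys) if d[y,x]>0])
    e=np.array([np.cos(np.radians(-8.7)),np.sin(np.radians(-8.7))]); n=np.array([-e[1],e[0]])
    a=(X[:,:2]-[.589,.2585])@e*1000; b=(X[:,:2]-[.589,.2585])@n*1000
    print(st); 
    for lo in range(-50,50,10):
        k=(a>=lo)&(a<lo+10)
        if k.sum()>5: print(lo,k.sum(),np.median(X[k,2]).round(4),b[k].min().round(1),b[k].max().round(1),a[k].max().round(1))
cv2.imwrite('pics/w2c.png',cv2.resize(im[80:260,130:330],None,fx=3,fy=3)[:,:,::-1])
```

```text
5.0 [0.62300706 0.25307538 0.1549608 ] 0.2584402281645842 [0.36647549 0.12028287 0.64152764]
[479   0  17 249 819]
-50 34 -0.0006 235.0 239.8 -40.4
-40 33 -0.0003 237.2 241.7 -30.5
-30 32 -0.0005 238.0 243.2 -20.3
-20 31 -0.0004 239.8 244.4 -10.0
-10 29 -0.0005 241.6 246.3 -0.5
0 34 -0.0003 65.0 247.7 9.2
10 28 -0.0004 243.5 249.0 19.9
20 27 -0.0005 246.5 250.6 29.1
30 28 -0.0004 246.9 252.0 39.2
40 27 -0.0005 249.6 254.3 49.5
[ 226  103   65   89 2123]
-50 286 0.03 -27.9 29.0 -40.2
-40 267 0.0322 -27.9 28.8 -30.4
-30 190 0.0384 -27.6 29.5 -20.0
-20 182 0.0434 -27.4 29.2 -10.3
-10 180 0.0486 -28.0 29.0 -0.1
0 200 0.0538 -27.8 29.4 9.8
10 198 0.0588 -27.6 29.4 19.8
20 558 0.0646 -27.4 29.0 30.0
30 51 0.0655 -26.7 28.8 31.8
```

View pics/w2c.png

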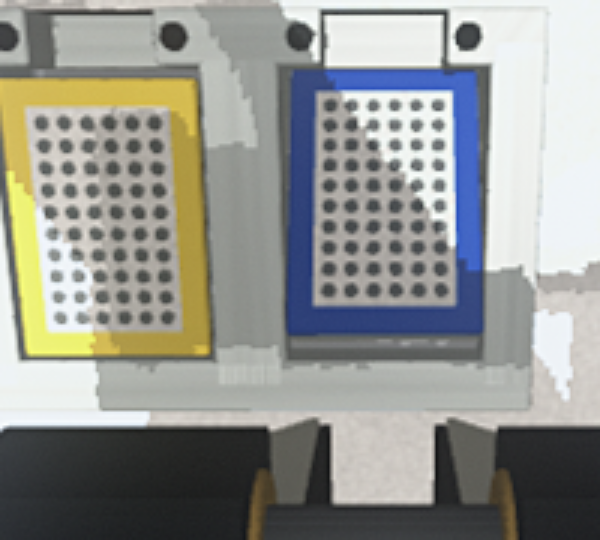

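Rocked: the slope is 27°, the raised top edge is at z ≈ 66 mm and the yellow tray is unmoved. Next is a tilted standoff, then the grasp.

Run:
```python
from h import *
Rm=Rdes(-8.7,27); p=np.array([.6201,.2545,.0566])
d,w=rel(p-Rm[:,0]*.05,Rm)
print(R.from_rotvec(arm.observe()['ee_rot']).as_matrix().round(3), arm.observe()['position'])
```

```text
shift [53.7 26.1  0.8] turn [ -0.11   0.11 -26.72]
[[ 0.005 -0.988  0.153]
 [ 0.001  0.153  0.988]
 [-1.    -0.005  0.002]] [0.62300706 0.25307538 0.1549608 ]
```

>>> {"op": "send_rows", "data": {"rows": [[[5,3,0,0,0,-4,80],[12,8,0,0,0,-9,80],[22,13,0,0,0,-14,80],[32,18,1,0,0,-19,80],[42,22,1,0,0,-23,80],[50,26,1,0,0,-27,80],[54,26,1,0,0,-27,80],[54,26,1,0,0,-27,80]]]}}

```text
clock: 5.8
position: [0.5926, 0.2591, 0.0965]
ee_rot: [-1.316, 0.95, 0.743]
force: [-0.4, -0.0, 0.2]
width: 0.798
```

Run:
```python
from h import *
Rm=Rdes(-8.7,27); p=np.array([.6201,.2545,.0566])
d,w=rel(p,Rm); s=arm.observe(); print(s['position'],s['width'])
P=pose(cam('wrist')); im,dd=save('wrist','wrist3.png')
```

```text
shift [48.2 -6.9 -0.4] turn [ 0.22 -0.05 -0.17]
[0.59256682 0.25910246 0.09646079] 0.7980098691157171
```

View pics/wrist3.png

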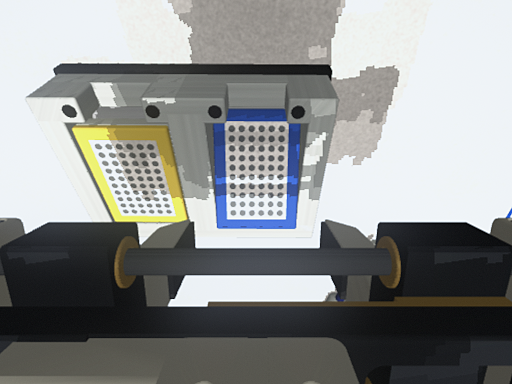

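The tray's raised end is centred between the fingers (columns 215–298 of the picture, fingers about 190–320). I'll advance.

>>> {"op": "send_rows", "data": {"rows": [[[8,-3,0,0,0,0,80],[18,-6,0,0,0,0,80],[28,-7,0,0,0,0,80],[36,-7,0,0,0,0,80],[43,-7,0,0,0,0,80],[47,-7,0,0,0,0,80],[48,-7,0,0,0,0,80],[48,-7,0,0,0,0,80]]]}}

```text
clock: 6.65
position: [0.6217, 0.2544, 0.058]
ee_rot: [-1.314, 0.948, 0.74]
force: [0.4, 0.1, -0.7]
width: 0.802
```

Run:
```python
from h import *
Rm=Rdes(-8.7,27); p=np.array([.6201,.2545,.0566])
d,w=rel(p,Rm); s=arm.observe(); print(s['position'],s['force'],s['width'])
```

```text
shift [ 0.5  2.1 -0.1] turn [ 0.05  0.01 -0.01]
[0.62173711 0.25438291 0.05798561] [ 0.42856083  0.09285438 -0.71611139] 0.8021495064693394
```

>>> {"op": "send_rows", "data": {"rows": [[[0,2,0,0,0,0,80],[0,2,0,0,0,0,72],[0,2,0,0,0,0,65],[0,2,0,0,0,0,60],[0,2,0,0,0,0,50],[0,2,0,0,0,0,50],[0,2,0,0,0,0,50],[0,2,0,0,0,0,50]]], "grip_force": 25}}

```text
clock: 7.45
position: [0.6202, 0.2547, 0.0573]
ee_rot: [-1.313, 0.948, 0.74]
force: [-0.5, 0.6, 2.1]
width: 0.624
```

Run:
```python
from h import *
s=arm.observe(); print(s['position'],s['force'],s['width']*92); rel(s['position']+np.array([0,0,.08]),Rdes(-8.7,27))
save('wrist','wrist4.png')
```

```text
[0.62019125 0.25469447 0.05733665] [-0.4937621   0.55758584  2.07803658] 57.4158109014758
shift [-71.3 -36.3   0. ] turn [0.03 0.03 0.01]
```

View pics/wrist4.png

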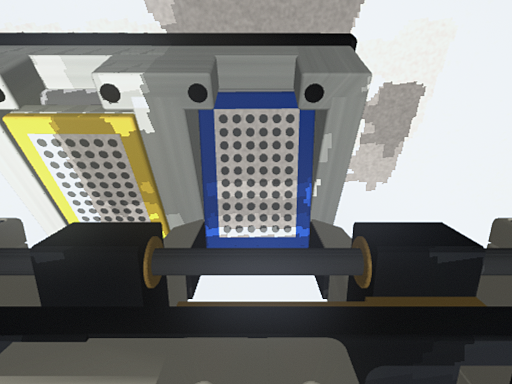

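Gripped at 57.4 mm (the tray is 58 mm wide). I'll lift straight up.

>>> {"op": "send_rows", "data": {"rows": [[[-4,-2,0,0,0,0,50],[-12,-6,0,0,0,0,50],[-22,-11,0,0,0,0,50],[-36,-18,0,0,0,0,50],[-54,-27,0,0,0,0,50],[-71,-36,0,0,0,0,50],[-80,-41,0,0,0,0,50],[-80,-41,0,0,0,0,50]]]}}

```text
clock: 8.3
position: [0.6212, 0.255, 0.1494]
ee_rot: [-1.312, 0.945, 0.739]
force: [-0.6, 0.2, -0.1]
width: 0.629
```

Run:
```python
from h import *
s=arm.observe(); print(s['position'],s['force'],s['width']*92); rel(s['position'],Rdes(-8.7,0))
P=pose(cam('wrist')); im,d=save('wrist','wrist5.png')
T=np.linalg.inv(np.eye(4)); 
Rt=R.from_rotvec(s['ee_rot']).as_matrix()
for m,st in blobs(im,'blue',200):
    ys,xs=np.nonzero(m); X=np.array([at_d(P,x,y,d[y,x]) for x,y in zip(xs,ys) if d[y,x]>0])
    L=(X-s['position'])@Rt*1000; k=(np.abs(L[:,2])<40)&(L[:,0]<60)
    L=L[k]
    if len(L)<100: continue
    print(st,L.min(0).round(1),L.max(0).round(1)); 
    for q in np.polyfit(L[:,1],L[:,0],1),np.polyfit(L[:,2],L[:,0],1): print(np.degrees(np.arctan(q[0])),q[1])
```

```text
[0.62121336 0.25496025 0.1493766 ] [-0.55748949  0.24514387 -0.1096349 ] 57.83406948394892
shift [0. 0. 0.] turn [-2.000e-02  1.600e-01  2.712e+01]
[ 198   92  117  157 6591] [-77.9  -2.5 -28.8] [-5.5 80.4 29.3]
0.2838098042167845 -8.468464571799757
-0.021498516257603524 -8.248004240977723
```

View pics/wrist5.png

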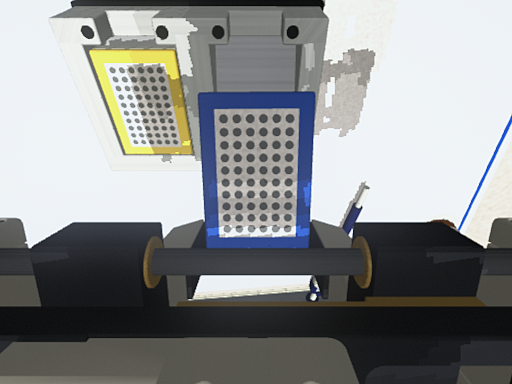

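The tray is held square: its slope in the tool frame is under 0.3°, its top is 8.4 mm behind the TCP, and its centre is 38 mm along tool +y. I'll level it and carry it to the shaker.

Run:
```python
from h import *
rel([.63,.055,.20],Rdes(-9.0,0))
```

```text
shift [ -28.7  -59.  -195.9] turn [ 0.3   0.16 27.04]
```

>>> {"op": "send_rows", "data": {"rows": [[[-2,-4,-10,0,0,2,50],[-6,-12,-32,0,0,6,50],[-10,-20,-58,0,0,10,50],[-15,-30,-88,0,0,15,50],[-19,-39,-118,0,0,19,50],[-23,-48,-148,0,0,23,50],[-27,-55,-175,0,0,26,50],[-29,-59,-196,0,0,27,50]]]}}

```text
clock: 9.15
position: [0.6302, 0.0517, 0.1988]
ee_rot: [-1.094, 1.281, 1.096]
force: [0.3, -1.3, -2.3]
width: 0.626
```

Run:
```python
from h import *
s=arm.observe();print(s['position'],s['width']*92)
rel([.6049,-.2047,.17],Rdes(-9.2,0))
```

```text
[0.63024859 0.05167429 0.19880968] 57.561712519663025
shift [  29.1  -14.4 -257.2] turn [ 0.36 -0.07 -0.15]
```

>>> {"op": "send_rows", "data": {"rows": [[[2,-2,-30,0,0,0,50],[5,-4,-65,0,0,0,50],[9,-6,-105,0,0,0,50],[14,-8,-145,0,0,0,50],[18,-10,-185,0,0,0,50],[23,-12,-220,0,0,0,50],[27,-14,-245,0,0,0,50],[29,-14,-257,0,0,0,50]]]}}

```text
clock: 9.95
position: [0.6033, -0.2045, 0.169]
ee_rot: [-1.094, 1.281, 1.096]
force: [-0.7, -0.3, -0.4]
width: 0.628
```

Run:
```python
from h import *
s=arm.observe();print(s['clock'],s['position'],s['width']*92)
rel([.6049,-.2047,.10],Rdes(-9.2,0))
P=pose(cam('wrist')); im,d=save('wrist','wrist6.png')
im,d=save('scene','scene6.png'); cv2.imwrite('pics/s6c.png',cv2.resize(im[150:350,80:300],None,fx=3,fy=3)[:,:,::-1])
```

```text
9.95 [ 0.60329634 -0.20454979  0.16895975] 57.76029443473317
shift [69.  -1.8  0.2] turn [ 0.32 -0.08 -0.15]
```

View pics/wrist6.png

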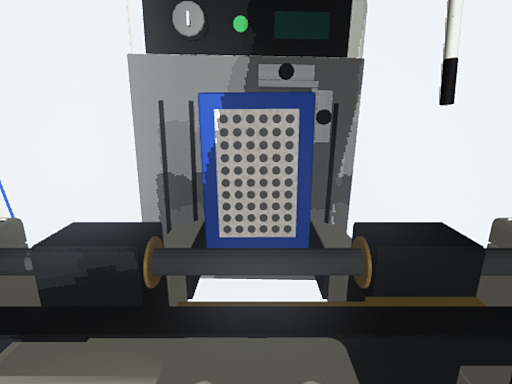

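View pics/s6c.png

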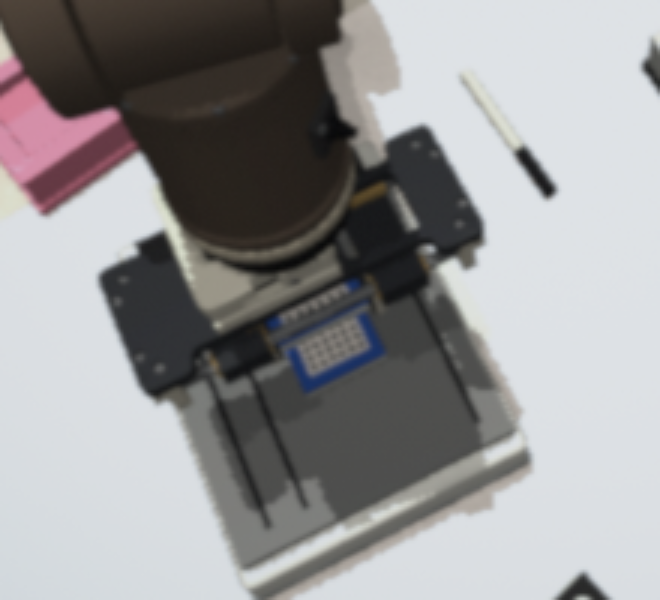

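The held tray is above the shaker tray and the fences at the upper right (285,72)/(323,115) are clear. I'll descend.

>>> {"op": "send_rows", "data": {"rows": [[[6,0,0,0,0,0,50],[18,-1,0,0,0,0,50],[32,-1,0,0,0,0,50],[46,-2,0,0,0,0,50],[56,-2,0,0,0,0,50],[62,-2,0,0,0,0,50],[66,-2,0,0,0,0,50],[67,-2,0,0,0,0,50]]]}}

```text
clock: 10.85
position: [0.6067, -0.2016, 0.1034]
ee_rot: [-1.097, 1.277, 1.097]
force: [0.2, 0.1, -1.4]
width: 0.627
```

>>> {"op": "send_rows", "data": {"rows": [[[1,0,0,0,0,0,50],[2,0,0,0,0,0,50],[3,0,0,0,0,0,50],[4,0,0,0,0,0,50],[5,0,0,0,0,0,50],[5,0,0,0,0,0,50],[5,0,0,0,0,0,50],[5,0,0,0,0,0,50]]]}}

```text
clock: 11.65
position: [0.6069, -0.2016, 0.0988]
ee_rot: [-1.097, 1.277, 1.097]
force: [-0.0, -0.1, -1.2]
width: 0.627
```

Run:
```python
from h import *
s=arm.observe();print(s['clock'],s['position'],s['width']*92,s['force'])
rel([.6049,-.2047,.0956],Rdes(-9.2,0))
save('wrist','wrist7.png')
```

```text
11.65 [ 0.60687323 -0.20161673  0.09877247] 57.68051426676843 [-0.0161564  -0.14280373 -1.22112634]
shift [ 3.2  1.5 -3.3] turn [0.54 0.   0.  ]
```

View pics/wrist7.png

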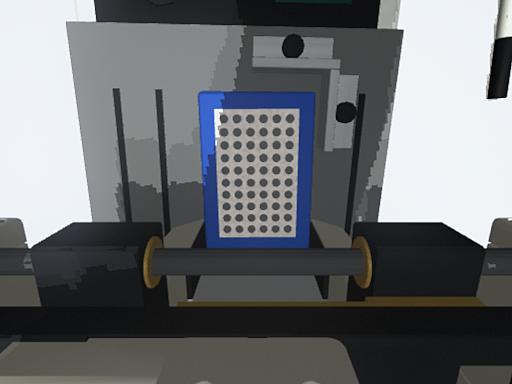

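>>> {"op": "send_rows", "data": {"rows": [[[0,1,-1,0,0,0,50],[0,2,-3,0,0,0,50],[0,2,-3,0,0,0,50],[1,2,-3,0,0,0,50],[2,2,-3,0,0,0,50],[3,2,-3,0,0,0,50],[3,2,-3,0,0,0,50],[3,2,-3,0,0,0,50]]]}}

```text
clock: 12.5
position: [0.6044, -0.2042, 0.0957]
ee_rot: [-1.097, 1.277, 1.097]
force: [0.7, -0.4, -0.5]
width: 0.625
```

>>> {"op": "send_rows", "data": {"rows": [[[0.5,0,0,0,0,0,50],[0.5,0,0,0,0,0,50],[1,0,0,0,0,0,50],[1,0,0,0,0,0,50],[1.5,0,0,0,0,0,50],[1.5,0,0,0,0,0,50],[1.5,0,0,0,0,0,50],[1.5,0,0,0,0,0,50]]]}}

```text
clock: 13.3
position: [0.6045, -0.2043, 0.0946]
ee_rot: [-1.097, 1.277, 1.097]
force: [-0.9, 0.9, 5.7]
width: 0.626
```

Contact: 5.7 N, with the underside at the 90 mm stack height. I'll release, rise and look.

>>> {"op": "send_rows", "data": {"rows": [[[0,0,0,0,0,0,65],[0,0,0,0,0,0,70],[0,0,0,0,0,0,75],[0,0,0,0,0,0,80],[0,0,0,0,0,0,80],[-5,0,0,0,0,0,80],[-15,0,0,0,0,0,80],[-30,0,0,0,0,0,80]]]}}

```text
clock: 14.1
position: [0.6041, -0.2042, 0.1248]
ee_rot: [-1.097, 1.277, 1.098]
force: [0.2, -1.0, -0.6]
width: 0.801
```

>>> {"op": "send_rows", "data": {"rows": [[[-15,0,0,0,0,0,60],[-35,0,0,0,0,0,30],[-55,-5,0,0,0,0,0],[-75,-15,0,0,0,0,0],[-90,-30,0,0,0,0,0],[-100,-45,0,0,0,0,0],[-100,-55,0,0,0,0,0],[-100,-55,0,0,0,0,0]]]}}

```text
clock: 14.9
position: [0.6597, -0.2125, 0.2245]
ee_rot: [-1.098, 1.276, 1.097]
force: [0.2, -0.1, 0.0]
width: 0.149
```

```bash
cat >> h.py <<'E'
def stack(f):
    s=arm.observe(); P=pose(cam('wrist')); im,d=save('wrist',f); print(s['clock'],s['position'],s['width'],s['force'])
    for m,st in blobs(im,'blue',200):
        if st[2]<20: continue
        dep=np.median(d[m]); c=st[:2]+st[2:4]/2; X=at_d(P,*c,dep); print(st,X.round(4),rect(P,m,.104))
    np.savez('pics/P.npz',K=P[0],R=P[1],p=P[2]); return P,im,d
E
python3 - <<'E'
from h import *
P,im,d=stack('wrist8.png')
for r in finder.place_of('wrist','corner')[:3]: print(np.round(r['xy']),r['confidence'],at_z(P,*r['xy'],.076).round(4))
cv2.imwrite('pics/w8c.png',cv2.resize(im[:260,130:400],None,fx=2.9,fy=2.3)[:,:,::-1])
E
```

```text
14.9 [ 0.6596883  -0.21245268  0.22453805] 0.1494555540689901 [ 0.22670918 -0.08306808  0.02241032]
[ 224   35   66   99 2473] [ 0.5658 -0.198   0.1041] ((566.918212890625, -198.44290161132812), (57.43083190917969, 83.14098358154297), 81.65480041503906)
[  0  55  68 194 465] [ 0.5949 -0.497   0.0015] ((601.3240356445312, -418.4173583984375), (187.0232696533203, 2.2827610969543457), 0.03500590845942497)
[296.  34.] 0.72 [ 0.5244 -0.1542  0.076 ]
```

View pics/w8c.png

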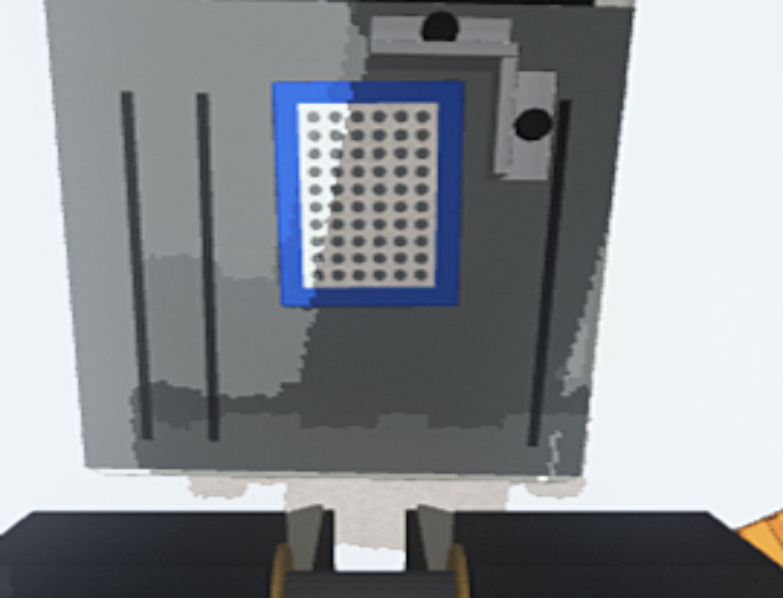

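Placed: the stack is at (566.9,-198.4) with its top at 104 mm and is well aligned. Now I'll measure the fences from depth.

Run:
```python
from h import *
f=np.load('pics/wrist8.png.npz'); im,d=f['im'],f['d']; q=np.load('pics/P.npz'); P=(q['K'],q['R'],q['p'])
vs,us=np.nonzero(d[:140,200:400]>0); us=us+200
X=np.array([at_d(P,u,v,d[v,u]) for u,v in zip(us,vs)])
k=(X[:,2]>.094)&(X[:,2]<.101); F=X[k]
print(k.sum(),F.min(0),F.max(0))
hsv=cv2.cvtColor(im,cv2.COLOR_RGB2HSV); 
sel=np.array([hsv[v,u,1]<90 for u,v in zip(us[k],vs[k])]); F=F[sel]
# platform edges yaw
m=((X[:,2]>.072)&(X[:,2]<.08)); print('plat z',np.median(X[m,2]))
for yaw in (-8.5,-9):
    e=np.array([np.cos(np.radians(yaw)),np.sin(np.radians(yaw))]); n=np.array([-e[1],e[0]])
    a=(F[:,:2]-[.567,-.1984])@e*1000;b=(F[:,:2]-[.567,-.1984])@n*1000
    print(yaw,'a',np.histogram(a,bins=np.arange(-70,20,3)),'b',np.histogram(b,bins=np.arange(-20,60,3)))
# side fence: b>30 ; end fence: a<-48
    S=F[(b>32)&(a>-46)]; E=F[(a<-44)&(b<32)]
    for nm,Q in (('side',S),('end',E)):
        if len(Q)>5:
            c=cv2.fitLine((Q[:,:2]*1000).astype(np.float32),cv2.DIST_HUBER,0,.01,.01).ravel(); print(nm,len(Q),np.degrees(np.arctan2(c[1],c[0])),c[2:], cv2.minAreaRect((Q[:,:2]*1000).astype(np.float32)))
```

```text
694 [ 0.51039441 -0.22966988  0.0940888 ] [ 0.60999577 -0.14548151  0.10099625]
plat z 0.07506192752548094
-8.5 a (array([  0,   0,   0,   0, 148, 209,  24,  24,  21,  21,  24,  24,  20,
        23,  24,  19,  23,  18,  19,  22,   3,   1,   3,   0,   1,   1,
         0,   0,   1]), array([-70, -67, -64, -61, -58, -55, -52, -49, -46, -43, -40, -37, -34,
       -31, -28, -25, -22, -19, -16, -13, -10,  -7,  -4,  -1,   2,   5,
         8,  11,  14,  17])) b (array([  0,   0,   1,   1,   0,   1,   2,  29,  22,  27,  27,  24,  30,
        23,  27,  21,  30,  25,  22,  34, 195, 136,   0,   0,   0,   0]), array([-20, -17, -14, -11,  -8,  -5,  -2,   1,   4,   7,  10,  13,  16,
        19,  22,  25,  28,  31,  34,  37,  40,  43,  46,  49,  52,  55,
        58]))
side 254 -9.88144 [ 541.57227 -151.73174] ((545.8136596679688, -152.23411560058594), (5.260014057159424, 35.820701599121094), 80.0363998413086)
end 257 79.319786 [ 515.3812  -174.06584] ((515.0770263671875, -173.85494995117188), (30.84510040283203, 5.295558929443359), 80.22157287597656)
-9 a (array([  0,   0,   0,   0, 169, 192,  23,  
[... 192 characters left out ...]
-34,
       -31, -28, -25, -22, -19, -16, -13, -10,  -7,  -4,  -1,   2,   5,
         8,  11,  14,  17])) b (array([  0,   0,   1,   1,   0,   1,   9,  22,  29,  23,  26,  29,  23,
        29,  22,  26,  28,  23,  26,  45, 199, 115,   0,   0,   0,   0]), array([-20, -17, -14, -11,  -8,  -5,  -2,   1,   4,   7,  10,  13,  16,
        19,  22,  25,  28,  31,  34,  37,  40,  43,  46,  49,  52,  55,
        58]))
side 253 -9.773748 [ 545.5003  -152.41504] ((545.8758544921875, -152.24505615234375), (5.260014057159424, 35.69437789916992), 80.0363998413086)
end 259 79.303406 [ 515.40454 -173.97153] ((515.114013671875, -173.64053344726562), (31.280256271362305, 5.295558929443359), 80.22157287597656)
```

The fence yaw is about -10°, with gaps of about 10.9 mm (end) and 10.3 mm (side). I'll push toward the end fence first, with closed fingers and a flat face spanning both trays.

Run:
```python
from h import *
rel([.6349,-.2104,.110],Rdes(-10,0)); print(arm.observe()['joints'].round(2))
```

```text
shift [113.6  23.   -1.5] turn [ 1.34  0.   -0.08]
[ 0.14  0.55  0.15  1.4  -0.08  1.2   1.72]
```

>>> {"op": "send_rows", "data": {"rows": [[[5,5,0,0,0,0,0],[20,12,-1,0.7,0,0,0],[42,20,-1.5,1.3,0,0,0],[65,23,-1.5,1.3,0,0,0],[85,23,-1.5,1.3,0,0,0],[100,23,-1.5,1.3,0,0,0],[110,23,-1.5,1.3,0,0,0],[113,23,-1.5,1.3,0,0,0]]]}}

```text
clock: 15.8
position: [0.635, -0.2104, 0.1101]
ee_rot: [-1.079, 1.287, 1.082]
force: [-0.5, 0.6, 0.4]
width: 0.007
```

Run:
```python
from h import *
print(arm.observe()['position'],arm.observe()['width']);rel([.6349,-.2104,.081],Rdes(-10,0))
```

```text
[ 0.63503793 -0.21038631  0.11006718] 0.007186642361963774
shift [29.1  0.1 -0. ] turn [ 0.04  0.01 -0.1 ]
```

>>> {"op": "send_rows", "data": {"rows": [[[6,0,0,0,0,0,0],[14,0,0,0,0,0,0],[22,0,0,0,0,0,0],[27,0,0,0,0,0,0],[29,0,0,0,0,0,0],[29,2,0,0,0,0,0],[29,7,0,0,0,0,0],[29,12,0,0,0,0,0]]]}}

```text
clock: 16.6
position: [0.6237, -0.2085, 0.0825]
ee_rot: [-1.08, 1.286, 1.08]
force: [0.1, -0.1, -0.5]
width: 0.004
```

>>> {"op": "send_rows", "data": {"rows": [[[0,2,0,0,0,0,0],[0,4,0,0,0,0,0],[0,6,0,0,0,0,0],[0,8,0,0,0,0,0],[0,10,0,0,0,0,0],[0,12,0,0,0,0,0],[0,13,0,0,0,0,0],[0,13,0,0,0,0,0]]]}}

```text
clock: 17.4
position: [0.6113, -0.2063, 0.0824]
ee_rot: [-1.08, 1.286, 1.08]
force: [1.8, -0.5, 2.4]
width: 0.004
```

Run:
```python
from h import *
P,im,d=stack('wrist9.png')
cv2.imwrite('pics/w9c.png',cv2.resize(im[:300,130:400],None,fx=2.9,fy=2)[:,:,::-1])
```

```text
17.4 [ 0.61133669 -0.206272    0.08244305] 0.0043688626381558635 [ 1.78032467 -0.51703095  2.36155093]
[ 191   51  132  182 7778] [ 0.5551 -0.1961  0.1066] ((558.5880737304688, -196.36851501464844), (56.902198791503906, 82.68382263183594), 80.91656494140625)
```

View pics/w9c.png

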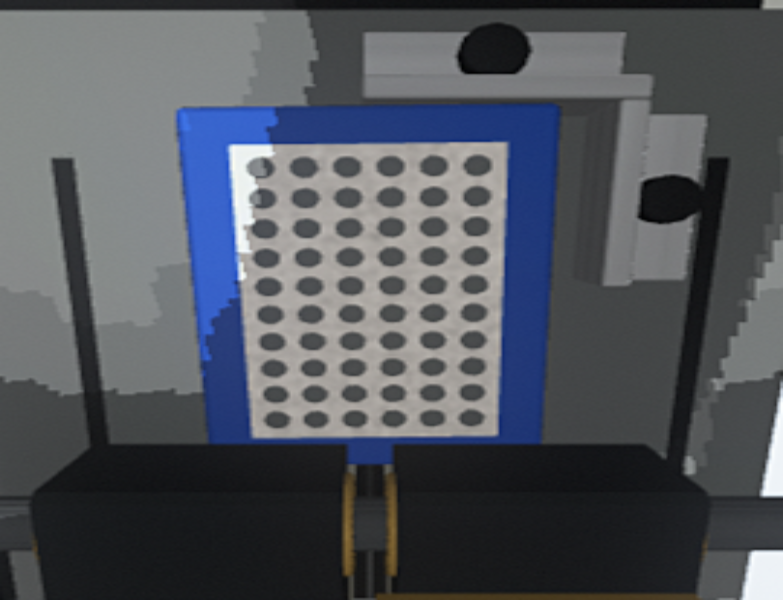

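The stack moved 8.4 mm, as intended, and is still about 2.5 mm off the end fence. Next I'll back off, turn the tool 90° and push toward the side fence.

>>> {"op": "send_rows", "data": {"rows": [[[0,-5,0,0,0,0,0],[0,-15,0,0,0,0,0],[-5,-22,0,0,0,0,0],[-20,-25,0,0,0,0,0],[-40,-25,0,0,0,0,0],[-60,-25,0,0,0,0,0],[-75,-25,0,0,0,0,0],[-80,-25,0,0,0,0,0]]]}}

```text
clock: 18.25
position: [0.637, -0.2109, 0.1641]
ee_rot: [-1.082, 1.285, 1.078]
force: [0.1, -0.4, 0.7]
width: 0.006
```

```bash
cat >> h.py <<'E'
def Rside(yaw):
    A=Rdes(yaw,0); return A@R.from_rotvec([np.pi/2,0,0]).as_matrix()
E
python3 - <<'E'
from h import *
s=arm.observe(); print(s['position'],Rside(-10).round(2)); stack('wrist10.png')
rel([.5405,-.2531,.16],Rside(-10))
E
```

```text
[ 0.6369644  -0.21089681  0.16414181] [[ 0.    0.17  0.98]
 [ 0.    0.98 -0.17]
 [-1.    0.    0.  ]]
18.25 [ 0.6369644  -0.21089681  0.16414181] 0.005828419793842845 [ 0.06481989 -0.42298348  0.67914986]
[ 215   34   85  124 3890] [ 0.5566 -0.1962  0.1042] ((558.7012939453125, -196.40225219726562), (57.31657028198242, 82.99090576171875), 80.94247436523438)
shift [  3.8  87.5 -58.3] turn [90.04  0.1   0.11]
```

>>> {"op": "send_rows", "data": {"rows": [[[0,5,-4,5,0,0,0],[0,14,-10,12,0,0,0],[0,24,-18,20,0,0,0],[0,34,-25,28,0,0,0],[0,44,-32,36,0,0,0],[0,54,-38,44,0,0,0],[0,62,-43,52,0,0,0],[0,68,-47,60,0,0,0]]]}}

```text
clock: 19.1
position: [0.5596, -0.2452, 0.1613]
ee_rot: [-0.269, 1.555, 0.27]
force: [0.4, -0.5, -0.7]
width: 0.006
```

Run:
```python
from h import *
s=arm.observe(); print(s['position'],s['joints'].round(2))
rel([.5405,-.2531,.16],Rside(-10))
```

```text
[ 0.55958508 -0.24522669  0.16131418] [ 0.04  0.49  0.42  1.71 -0.23  0.99  0.88]
shift [  1.3  -1.  -20.6] turn [29.68 -0.09 -0.03]
```

>>> {"op": "send_rows", "data": {"rows": [[[0,0,-4,7,0,0,0],[0,0,-8,14,0,0,0],[0,-1,-13,21,0,0,0],[0,-1,-17,26,0,0,0],[5,-1,-20,29.5,0,0,0],[15,-1,-20.5,29.5,0,0,0],[25,-1,-20.5,29.5,0,0,0],[30,-1,-20.5,29.5,0,0,0]]]}}

```text
clock: 19.9
position: [0.5412, -0.2525, 0.1304]
ee_rot: [0.129, 1.569, -0.128]
force: [0.1, 0.2, 0.3]
width: 0.004
```

Run:
```python
from h import *
P,im,d=stack('wrist11.png')
rel([.5405,-.2531,.082],Rside(-10))
```

```text
19.9 [ 0.54122724 -0.25245848  0.13044173] 0.0038440304450499925 [0.05705665 0.18357305 0.2838474 ]
[ 202   84  139   95 4897] [ 0.5596 -0.1954  0.1043] ((558.7136840820312, -196.26480102539062), (56.98844528198242, 82.94725799560547), 81.14518737792969)
shift [48.1 -0.8 -0.3] turn [ 0.62 -0.15 -0.03]
```

View pics/wrist11.png

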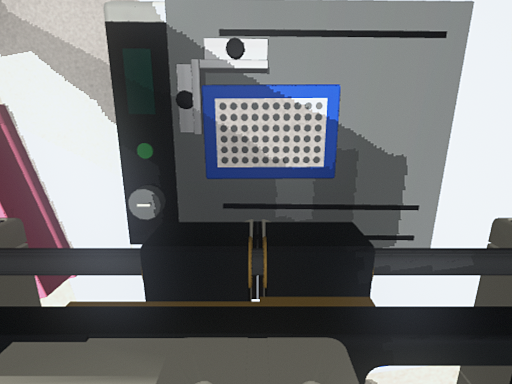

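>>> {"op": "send_rows", "data": {"rows": [[[8,0,0,0.5,0,0,0],[18,0,0,0.5,0,0,0],[30,0,0,0.5,0,0,0],[40,0,0,0.5,0,0,0],[46,0,0,0.5,0,0,0],[48,2,0,0.5,0,0,0],[48,7,0,0.5,0,0,0],[48,12,0,0.5,0,0,0]]]}}

```text
clock: 20.75
position: [0.5441, -0.2409, 0.0845]
ee_rot: [0.137, 1.566, -0.137]
force: [0.7, 1.2, 0.2]
width: 0.006
```

>>> {"op": "send_rows", "data": {"rows": [[[0,2,0,0,0,0,0],[0,4,0,0,0,0,0],[0,6,0,0,0,0,0],[0,8,0,0,0,0,0],[0,10,0,0,0,0,0],[0,12,0,0,0,0,0],[0,13,0,0,0,0,0],[0,13,0,0,0,0,0]]]}}

```text
clock: 21.55
position: [0.5461, -0.2285, 0.0844]
ee_rot: [0.136, 1.566, -0.137]
force: [-0.6, -2.0, 1.3]
width: 0.005
```

```bash
cat >> h.py <<'E'
def gaps(c):
    e=np.array([.9848,-.1736]);n=np.array([.1736,.9848]);r=np.array(c)-[521.7,-150.5]; print('end gap',(r@e-42).round(1),'side gap',(-29-r@n).round(1))
E
python3 - <<'E'
from h import *
P,im,d=stack('wrist12.png')
E
```

```text
21.55 [ 0.54613465 -0.22851092  0.08437722] 0.005490979270734986 [-0.56851659 -1.99799264  1.30728201]
[ 183  115  180  117 6585] [ 0.5609 -0.1876  0.1075] ((560.3516235351562, -189.52447509765625), (56.950199127197266, 82.56705474853516), 80.04479217529297)
```

View pics/wrist12.png

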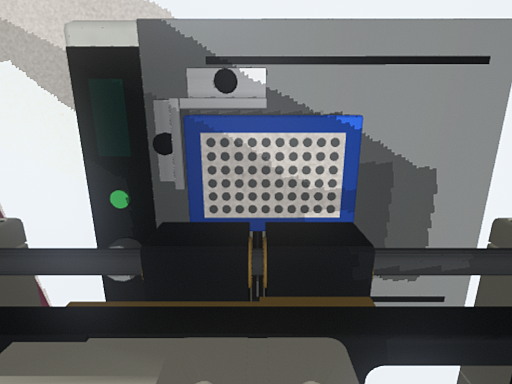

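>>> {"op": "send_rows", "data": {"rows": [[[0,0.5,0,0,0,0,0],[0,1,0,0,0,0,0],[0,1.5,0,0,0,0,0],[0,2,0,0,0,0,0],[0,2.3,0,0,0,0,0],[0,2.6,0,0,0,0,0],[0,2.6,0,0,0,0,0],[0,2.6,0,0,0,0,0]]]}}

```text
clock: 22.4
position: [0.5465, -0.2261, 0.0843]
ee_rot: [0.137, 1.566, -0.137]
force: [-0.9, -3.4, 2.4]
width: -0.001
```

>>> {"op": "send_rows", "data": {"rows": [[[0,0.3,0,0,0,0,0],[0,0.6,0,0,0,0,0],[0,0.9,0,0,0,0,0],[0,1.2,0,0,0,0,0],[0,1.2,0,0,0,0,0],[0,1.2,0,0,0,0,0],[0,1.2,0,0,0,0,0],[0,1.2,0,0,0,0,0]]]}}

```text
clock: 23.2
position: [0.5471, -0.2258, 0.0844]
ee_rot: [0.136, 1.565, -0.138]
force: [1.0, -6.7, -0.7]
width: 0.005
```

>>> {"op": "send_rows", "data": {"rows": [[[0,0.4,0,0,0,0,0],[0,0.8,0,0,0,0,0],[0,0.8,0,0,0,0,0],[0,0.8,0,0,0,0,0],[0,0.8,0,0,0,0,0],[0,0.8,0,0,0,0,0],[0,0.8,0,0,0,0,0],[0,0.8,0,0,0,0,0]]]}}

```text
clock: 24.0
position: [0.5471, -0.2257, 0.0844]
ee_rot: [0.135, 1.565, -0.139]
force: [0.7, -8.7, 0.6]
width: 0.004
```

Run:
```python
from h import *
P,im,d=stack('wrist13.png')
cv2.imwrite('pics/w13c.png',cv2.resize(im[40:240,130:380],None,fx=3,fy=3)[:,:,::-1])
```

```text
24.0 [ 0.54713035 -0.22570867  0.08444823] 0.003870109510322328 [ 0.70190606 -8.73497619  0.56445299]
[ 182  115  180  117 6490] [ 0.5615 -0.1847  0.1075] ((561.2184448242188, -186.62522888183594), (56.9781608581543, 82.5998764038086), 80.47551727294922)
```

View pics/w13c.png

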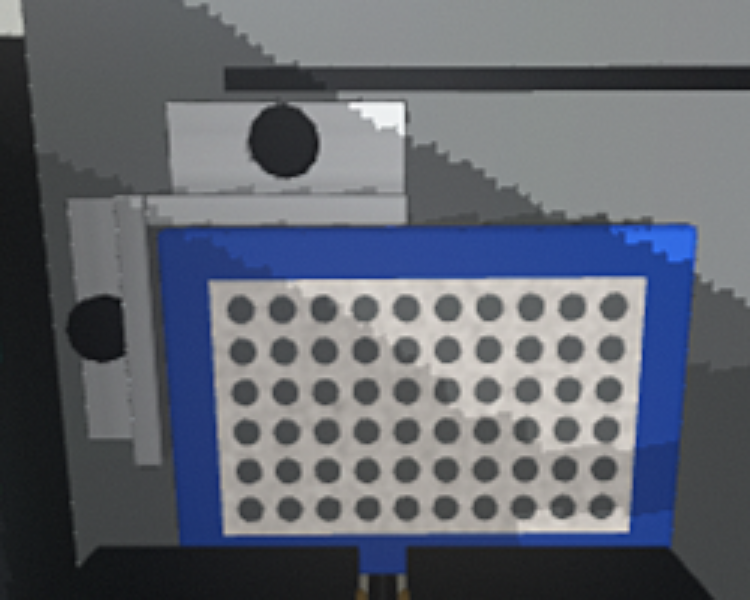

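The stack is snug on the side fence (8.7 N, no further travel), with about 3 mm left at the end fence. I'll retreat, turn back and push the end.

>>> {"op": "send_rows", "data": {"rows": [[[0,-4,0,0,0,0,0],[0,-12,0,0,0,0,0],[0,-22,0,0,0,0,0],[-10,-26,0,0,0,0,0],[-30,-26,0,0,0,0,0],[-50,-26,0,0,0,0,0],[-70,-26,0,0,0,0,0],[-80,-26,0,0,0,0,0]]]}}

```text
clock: 24.85
position: [0.5429, -0.2502, 0.1665]
ee_rot: [0.137, 1.564, -0.137]
force: [-0.4, -0.3, -0.4]
width: 0.002
```

Run:
```python
from h import *
P,im,d=stack('wrist14.png')
rel([.6291,-.1949,.160],Rdes(-10))
```

```text
24.85 [ 0.54289108 -0.25017447  0.16651618] 0.0023440380374123784 [-0.35255587 -0.2598913  -0.43631367]
[ 208   79  117   81 3509] [ 0.5612 -0.1866  0.1039] ((561.11279296875, -187.15768432617188), (56.977481842041016, 83.10070037841797), 80.4759750366211)
shift [ 7.5 69.5 74.8] turn [-89.98   0.15   0.17]
```

>>> {"op": "send_rows", "data": {"rows": [[[0,5,6,-5,0,0,0],[0,14,15,-12,0,0,0],[0,23,25,-20,0,0,0],[0,32,35,-28,0,0,0],[0,41,45,-36,0,0,0],[0,50,54,-44,0,0,0],[0,57,62,-52,0,0,0],[0,64,69,-60,0,0,0]]]}}

```text
clock: 25.7
position: [0.6214, -0.1979, 0.1634]
ee_rot: [-0.686, 1.46, 0.687]
force: [-0.1, -1.0, 0.0]
width: 0.008
```

Run:
```python
from h import *
rel([.6291,-.1949,.083],Rdes(-10)); print(arm.observe()['position'])
```

```text
shift [80.4 -4.1  7.3] turn [-2.963e+01  1.000e-02 -7.000e-02]
[ 0.62137275 -0.1979212   0.16344071]
```

>>> {"op": "send_rows", "data": {"rows": [[[0,-1,2,-7,0,0,0],[0,-2,4,-14,0,0,0],[0,-3,6,-21,0,0,0],[5,-4,7,-27,0,0,0],[15,-4,7,-29.5,0,0,0],[28,-4,7,-29.5,0,0,0],[40,-4,7,-29.5,0,0,0],[45,-4,7,-29.5,0,0,0]]]}}

```text
clock: 26.5
position: [0.6278, -0.1953, 0.1171]
ee_rot: [-1.071, 1.292, 1.075]
force: [-0.7, -1.0, 0.9]
width: 0.005
```

Run:
```python
from h import *
rel([.6291,-.1949,.083],Rdes(-10)); P,im,d=stack('wrist15.png')
```

```text
shift [34.1 -1.3  0.6] turn [-0.53  0.01 -0.16]
26.5 [ 0.62780936 -0.19527382  0.11708205] 0.005066365929057802 [-0.70398162 -0.9601199   0.85840557]
[ 195   38  106  153 5976] [ 0.5589 -0.1874  0.1044] ((561.1396484375, -187.11917114257812), (57.11041259765625, 82.89488983154297), 80.63143920898438)
```

View pics/wrist15.png

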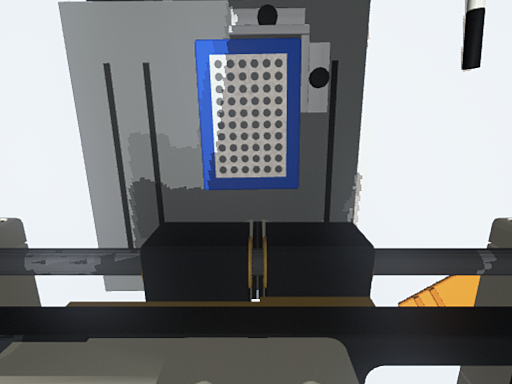

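>>> {"op": "send_rows", "data": {"rows": [[[6,0,0,-0.5,0,0,0],[14,0,0,-0.5,0,0,0],[23,0,0,-0.5,0,0,0],[30,0,0,-0.5,0,0,0],[33,0,0,-0.5,0,0,0],[34,3,0,-0.5,0,0,0],[34,8,0,-0.5,0,0,0],[34,12,0,-0.5,0,0,0]]]}}

```text
clock: 27.35
position: [0.6167, -0.1934, 0.0855]
ee_rot: [-1.08, 1.286, 1.08]
force: [0.2, 0.1, 0.1]
width: 0.006
```

>>> {"op": "send_rows", "data": {"rows": [[[0,0.6,0,0,0,0,0],[0,1.2,0,0,0,0,0],[0,1.8,0,0,0,0,0],[0,2.4,0,0,0,0,0],[0,3,0,0,0,0,0],[0,3.6,0,0,0,0,0],[0,4,0,0,0,0,0],[0,4,0,0,0,0,0]]]}}

```text
clock: 28.15
position: [0.6133, -0.1927, 0.0853]
ee_rot: [-1.08, 1.286, 1.08]
force: [1.4, -0.6, 0.3]
width: 0.009
```

>>> {"op": "send_rows", "data": {"rows": [[[0,0.4,0,0,0,0,0],[0,0.8,0,0,0,0,0],[0,1.2,0,0,0,0,0],[0,1.6,0,0,0,0,0],[0,2,0,0,0,0,0],[0,2,0,0,0,0,0],[0,2,0,0,0,0,0],[0,2,0,0,0,0,0]]]}}

```text
clock: 28.95
position: [0.6113, -0.1925, 0.0853]
ee_rot: [-1.08, 1.286, 1.08]
force: [2.7, -1.4, 0.1]
width: 0.005
```

>>> {"op": "send_rows", "data": {"rows": [[[0,0.3,0,0,0,0,0],[0,0.6,0,0,0,0,0],[0,0.9,0,0,0,0,0],[0,1.2,0,0,0,0,0],[0,1.2,0,0,0,0,0],[0,1.2,0,0,0,0,0],[0,1.2,0,0,0,0,0],[0,1.2,0,0,0,0,0]]]}}

```text
clock: 29.75
position: [0.6111, -0.1928, 0.0857]
ee_rot: [-1.082, 1.285, 1.078]
force: [5.5, -3.0, -1.0]
width: 0.006
```

Stopped by the end fence. One more slight push, then a look.

>>> {"op": "send_rows", "data": {"rows": [[[0,0.5,0,0,0,0,0],[0,1,0,0,0,0,0],[0,1,0,0,0,0,0],[0,1,0,0,0,0,0],[0,1,0,0,0,0,0],[0,1,0,0,0,0,0],[0,1,0,0,0,0,0],[0,1,0,0,0,0,0]]]}}

```text
clock: 30.55
position: [0.611, -0.1929, 0.0861]
ee_rot: [-1.083, 1.284, 1.077]
force: [7.8, -3.5, -1.4]
width: 0.006
```

>>> {"op": "send_rows", "data": {"rows": [[[0,-3,0,0,0,0,0],[0,-10,0,0,0,0,0],[0,-20,0,0,0,0,0],[-8,-26,0,0,0,0,0],[-25,-30,0,0,0,0,0],[-45,-30,0,0,0,0,0],[-60,-30,0,0,0,0,0],[-65,-30,0,0,0,0,0]]]}}

```text
clock: 31.35
position: [0.6397, -0.1975, 0.1524]
ee_rot: [-1.082, 1.285, 1.078]
force: [0.6, -0.5, 0.3]
width: 0.007
```

Run:
```python
from h import *
P,im,d=stack('wrist16.png')
cv2.imwrite('pics/w16c.png',cv2.resize(im[0:200,150:400],None,fx=3,fy=3)[:,:,::-1])
# fence re-measure
vs,us=np.nonzero(d[:180,180:400]>0); us=us+180
X=np.array([at_d(P,u,v,d[v,u]) for u,v in zip(us,vs)])
hsv=cv2.cvtColor(im,cv2.COLOR_RGB2HSV)
e=np.array([.9848,-.1736]);n=np.array([.1736,.9848])
a=(X[:,:2]*1000-[521.7,-150.5])@e; b=(X[:,:2]*1000-[521.7,-150.5])@n
sat=hsv[vs,us,1]; z=X[:,2]
k=(z>.094)&(z<.101)&(sat<100)
s=k&(a>3)&(a<40)&(b>-3); q=k&(b<-3)&(b>-38)&(a<3)
for nm,m,v in(('side',s,b),('end',q,a)): print(nm,m.sum(),np.percentile(v[m],[2,50,98]).round(1))
t=(z>.101)&(z<.107)
print('tray a',np.percentile(a[t],[.5,99.5]).round(1),'b',np.percentile(b[t],[.5,99.5]).round(1))
```

```text
31.35 [ 0.63966417 -0.19752523  0.15238726] 0.006884430722141193 [ 0.58997604 -0.4933765   0.28966042]
[ 205   26   91  131 4410] [ 0.5563 -0.1871  0.104 ] ((558.29248046875, -187.2932891845703), (57.249359130859375, 82.80984497070312), 80.30180358886719)
side 444 [-0.1  2.3  4.7]
end 352 [-5.1 -2.9 -1. ]
tray a [ 0.9 83.3] b [-58.2  -1.1]
```

View pics/w16c.png

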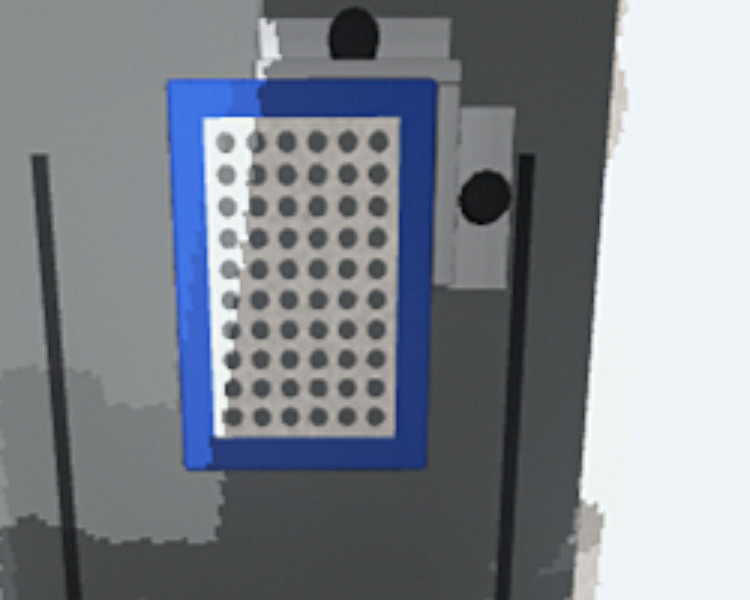

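The stack looks seated on both fences. Since the end push could have reopened the side by a fraction of a millimetre, I'll repeat the side push gently (there's plenty of time).

Run:
```python
from h import *
# final side standoff: centre (558.3,-187.3), a=-8 , b=-52
rel([(558.3-7.9-.1736*54)/1000,(-187.3+1.4-.9848*54)/1000,.155],Rside(-10))
im,d=save('scene','scene16.png'); cv2.imwrite('pics/s16c.png',cv2.resize(im[190:310,110:270],None,fx=4.5,fy=4.5,interpolation=cv2.INTER_CUBIC)[:,:,::-1])
```

```text
shift [ -3.   89.8 -58. ] turn [90.04  0.11  0.12]
```

View pics/s16c.png

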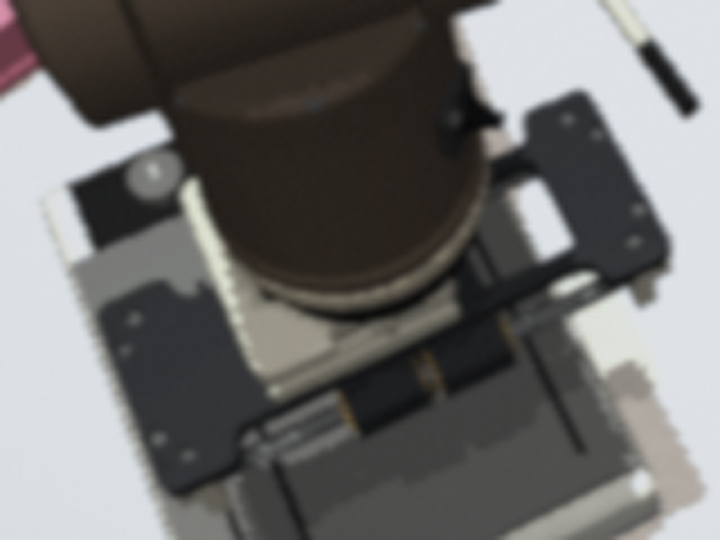

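The arm hides the stack in the scene view, so I'll go on with the side push.

>>> {"op": "send_rows", "data": {"rows": [[[0,5,-4,5,0,0,0],[0,14,-10,12,0,0,0],[0,24,-18,20,0,0,0],[0,34,-25,28,0,0,0],[0,44,-32,36,0,0,0],[0,54,-38,44,0,0,0],[0,62,-43,52,0,0,0],[0,68,-47,60,0,0,0]]]}}

```text
clock: 32.25
position: [0.5621, -0.2318, 0.1493]
ee_rot: [-0.269, 1.556, 0.27]
force: [-0.0, 0.8, -0.3]
width: 0.005
```

Run:
```python
from h import *
rel([(558.3-7.9-.1736*54)/1000,(-187.3+1.4-.9848*54)/1000,.13],Rside(-10))
```

```text
shift [ 19.3   0.2 -22.3] turn [29.68 -0.1  -0.04]
```

>>> {"op": "send_rows", "data": {"rows": [[[0,0,-4,7,0,0,0],[0,0,-9,14,0,0,0],[0,0,-14,21,0,0,0],[0,0,-18,26,0,0,0],[5,0,-22,30,0,0,0],[12,0,-22,30,0,0,0],[18,0,-22,30,0,0,0],[19,0,-22,30,0,0,0]]]}}

```text
clock: 33.05
position: [0.5423, -0.2387, 0.1299]
ee_rot: [0.135, 1.568, -0.135]
force: [-0.9, 0.4, -0.0]
width: 0.009
```

Run:
```python
from h import *
rel([(558.3-7.9-.1736*54)/1000,(-187.3+1.4-.9848*54)/1000,.085],Rside(-10)); P,im,d=stack('wrist17.png')
cv2.imwrite('pics/w17c.png',cv2.resize(im[40:240,130:380],None,fx=3,fy=3)[:,:,::-1])
```

```text
shift [44.9 -0.6 -1.1] turn [ 0.15 -0.11 -0.02]
33.05 [ 0.54232114 -0.23873023  0.12989539] 0.008741992718304836 [-0.90749183  0.36010095 -0.0493607 ]
[ 200   93  138   93 4830] [ 0.5589 -0.1863  0.1044] ((558.2808837890625, -187.1246337890625), (56.55647277832031, 82.89327239990234), 80.14273834228516)
```

View pics/w17c.png

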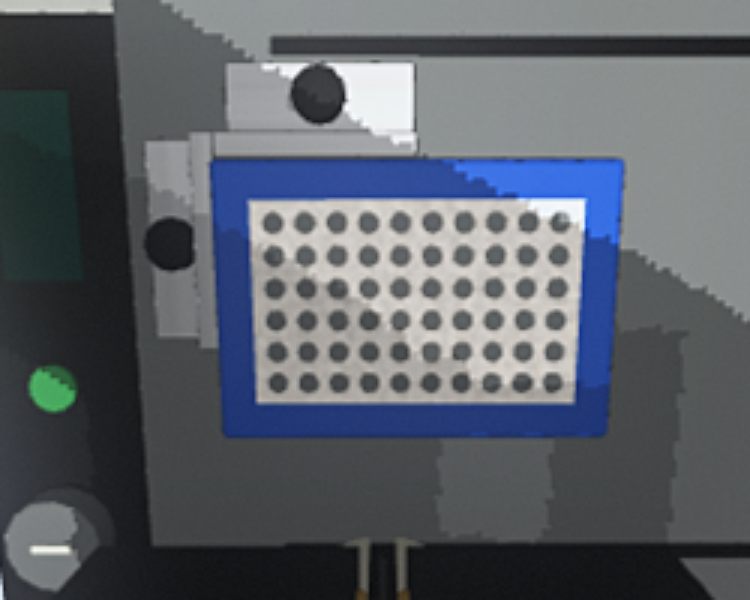

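>>> {"op": "send_rows", "data": {"rows": [[[8,0,0,0,0,0,0],[18,0,0,0,0,0,0],[30,0,0,0,0,0,0],[40,0,0,0,0,0,0],[45,0,0,0,0,0,0],[45,4,0,0,0,0,0],[45,8,0,0,0,0,0],[45,11,0,0,0,0,0]]]}}

```text
clock: 33.9
position: [0.5452, -0.2279, 0.0866]
ee_rot: [0.136, 1.566, -0.136]
force: [0.2, -0.2, -1.0]
width: 0.004
```

>>> {"op": "send_rows", "data": {"rows": [[[0,0.5,0,0,0,0,0],[0,1,0,0,0,0,0],[0,1.5,0,0,0,0,0],[0,2,0,0,0,0,0],[0,2.4,0,0,0,0,0],[0,2.8,0,0,0,0,0],[0,3,0,0,0,0,0],[0,3,0,0,0,0,0]]]}}

```text
clock: 34.7
position: [0.5452, -0.2258, 0.0863]
ee_rot: [0.136, 1.566, -0.137]
force: [-1.8, -1.1, -1.0]
width: 0.005
```

>>> {"op": "send_rows", "data": {"rows": [[[0,0.3,0,0,0,0,0],[0,0.6,0,0,0,0,0],[0,0.9,0,0,0,0,0],[0,1.2,0,0,0,0,0],[0,1.5,0,0,0,0,0],[0,1.5,0,0,0,0,0],[0,1.5,0,0,0,0,0],[0,1.5,0,0,0,0,0]]]}}

```text
clock: 35.5
position: [0.5453, -0.2253, 0.0864]
ee_rot: [0.136, 1.566, -0.138]
force: [-0.5, -6.0, -0.3]
width: 0.009
```

Firm at the same position as before, so the side was still snug. I'll retreat well clear and check all the cameras.

>>> {"op": "send_rows", "data": {"rows": [[[0,-3,0,0,0,0,0],[0,-12,0,0,0,0,0],[0,-24,0,0,0,0,0],[-10,-30,0,0,0,0,0],[-30,-35,0,0,0,0,0],[-50,-40,0,0,0,0,0],[-65,-40,0,0,0,0,0],[-70,-40,0,0,0,0,0]]]}}

```text
clock: 36.3
position: [0.5391, -0.2647, 0.1585]
ee_rot: [0.137, 1.563, -0.138]
force: [1.0, 0.2, -0.4]
width: 0.004
```

Run:
```python
from h import *
P,im,d=stack('wrist18.png')
cv2.imwrite('pics/w18c.png',cv2.resize(im[20:220,150:400],None,fx=3,fy=3)[:,:,::-1])
e=np.array([.9848,-.1736]);n=np.array([.1736,.9848])
for r in ((558.28,-187.12),):pass
for m,st in blobs(im,'blue',200):
    if st[2]<20: continue
    gaps(rect(P,m,.104)[0])
```

```text
36.3 [ 0.5391461  -0.26469715  0.15853248] 0.003916518274889831 [ 0.99398041  0.19798382 -0.38997336]
[ 203   54  124   87 4033] [ 0.5587 -0.1862  0.1039] ((558.3602905273438, -186.83767700195312), (56.81052780151367, 83.02644348144531), 79.99819946289062)
end gap 0.4 side gap 0.4
```

View pics/w18c.png

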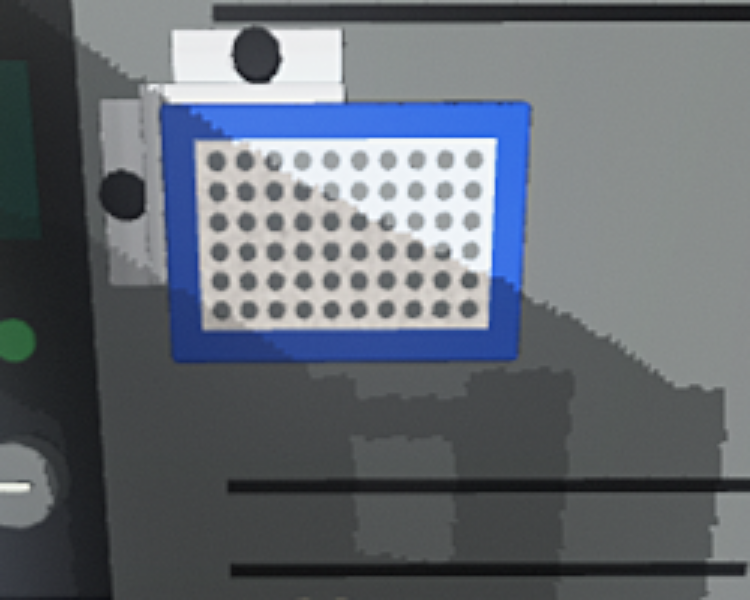

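Measured gaps are about 0.4 mm on both sides, within error, and the yaw is -10.0°. My pushes only overlapped the lower tray by 4–5 mm in height, so I'll repeat both with the tip lower to make sure the bottom tray is seated too.

>>> {"op": "send_rows", "data": {"rows": [[[8,3,0,0,0,0,0],[22,8,0,0,0,0,0],[38,14,0,0,0,0,0],[54,20,0,0,0,0,0],[66,24,0,0,0,0,0],[74,26,0,0,0,0,0],[78,27,0,0,0,0,0],[78,30,0,0,0,0,0]]]}}

```text
clock: 37.15
position: [0.5434, -0.2342, 0.0777]
ee_rot: [0.137, 1.567, -0.137]
force: [0.3, 0.4, 0.5]
width: 0.008
```

Run:
```python
from h import *
print(arm.observe()['force']);rel([.5453,-.2253,.0795],Rside(-10))
```

```text
[0.34216598 0.38020011 0.54469102]
shift [-1.8  9.1  0.4] turn [-0.   -0.05  0.02]
```

>>> {"op": "send_rows", "data": {"rows": [[[-1.5,1,0,0,0,0,0],[-1.5,3,0,0,0,0,0],[-1.5,5,0,0,0,0,0],[-1.5,6.5,0,0,0,0,0],[-1.5,7.5,0,0,0,0,0],[-1.5,8.5,0,0,0,0,0],[-1.5,9.3,0,0,0,0,0],[-1.5,9.3,0,0,0,0,0]]]}}

```text
clock: 37.95
position: [0.5453, -0.2254, 0.0798]
ee_rot: [0.136, 1.566, -0.138]
force: [-0.3, -4.2, -0.1]
width: 0.007
```

>>> {"op": "send_rows", "data": {"rows": [[[0,0.3,0,0,0,0,0],[0,0.6,0,0,0,0,0],[0,0.9,0,0,0,0,0],[0,1.2,0,0,0,0,0],[0,1.2,0,0,0,0,0],[0,1.2,0,0,0,0,0],[0,1.2,0,0,0,0,0],[0,1.2,0,0,0,0,0]]]}}

```text
clock: 38.75
position: [0.5453, -0.2254, 0.0799]
ee_rot: [0.136, 1.566, -0.139]
force: [-0.9, -7.5, -0.4]
width: 0.003
```

The stop is at the same position with the low tip, so both trays are snug on the side fence. Same check on the end.

>>> {"op": "send_rows", "data": {"rows": [[[0,-4,0,0,0,0,0],[0,-12,0,0,0,0,0],[0,-22,0,0,0,0,0],[-10,-26,0,0,0,0,0],[-30,-26,0,0,0,0,0],[-50,-26,0,0,0,0,0],[-70,-26,0,0,0,0,0],[-80,-26,0,0,0,0,0]]]}}

```text
clock: 39.55
position: [0.5417, -0.2499, 0.1621]
ee_rot: [0.137, 1.564, -0.137]
force: [0.5, -0.3, 0.3]
width: 0.007
```

>>> {"op": "send_rows", "data": {"rows": [[[0,5,6,-5,0,0,0],[0,14,15,-12,0,0,0],[0,23,25,-20,0,0,0],[0,32,35,-28,0,0,0],[0,41,45,-36,0,0,0],[0,50,54,-44,0,0,0],[0,57,62,-52,0,0,0],[0,64,69,-60,0,0,0]]]}}

```text
clock: 40.35
position: [0.6203, -0.1978, 0.1597]
ee_rot: [-0.686, 1.46, 0.687]
force: [-0.5, 0.1, -0.1]
width: 0.003
```

Run:
```python
from h import *
print(arm.observe()['position']);rel([.6271,-.1953,.12],Rdes(-10))
```

```text
[ 0.62034315 -0.19779018  0.15968778]
shift [39.7 -3.6  6.2] turn [-2.963e+01  0.000e+00 -2.000e-02]
```

>>> {"op": "send_rows", "data": {"rows": [[[0,-1,2,-7,0,0,0],[0,-2,4,-14,0,0,0],[0,-3,6,-21,0,0,0],[5,-4,6,-27,0,0,0],[15,-4,6,-29.5,0,0,0],[28,-4,6,-29.5,0,0,0],[38,-4,6,-29.5,0,0,0],[40,-4,6,-29.5,0,0,0]]]}}

```text
clock: 41.15
position: [0.6259, -0.1957, 0.1179]
ee_rot: [-1.071, 1.292, 1.075]
force: [0.3, 0.3, -0.6]
width: 0.003
```

Run:
```python
from h import *
print(arm.observe()['position']);rel([.6111,-.1928,.0795],Rdes(-10))
```

```text
[ 0.6259198  -0.19572469  0.11786652]
shift [38.4 15.   0.2] turn [-0.53  0.01 -0.17]
```

>>> {"op": "send_rows", "data": {"rows": [[[6,0,0,-0.5,0,0,0],[15,0,0,-0.5,0,0,0],[25,0,0,-0.5,0,0,0],[33,0,0,-0.5,0,0,0],[37,0,0,-0.5,0,0,0],[37,4,0,-0.5,0,0,0],[37,8,0,-0.5,0,0,0],[37,11,0,-0.5,0,0,0]]]}}

```text
clock: 41.95
position: [0.6159, -0.194, 0.0831]
ee_rot: [-1.08, 1.286, 1.08]
force: [-0.4, -0.3, 0.5]
width: 0.006
```

Run:
```python
from h import *
print(arm.observe()['position'],arm.observe()['force']);rel([.6111,-.1928,.0795],Rdes(-10))
```

```text
[ 0.61592005 -0.19403037  0.08314324] [-0.39038282 -0.27296605  0.49206481]
shift [3.6 5.  0.4] turn [0.03 0.   0.02]
```

>>> {"op": "send_rows", "data": {"rows": [[[1.5,0.5,0,0,0,0,0],[3,1,0,0,0,0,0],[3.5,2,0,0,0,0,0],[3.5,3,0,0,0,0,0],[3.5,4,0,0,0,0,0],[3.5,4.6,0,0,0,0,0],[3.5,5,0,0,0,0,0],[3.5,5,0,0,0,0,0]]]}}

```text
clock: 42.75
position: [0.6113, -0.1931, 0.0793]
ee_rot: [-1.08, 1.286, 1.08]
force: [0.9, -0.4, -0.4]
width: 0.002
```

>>> {"op": "send_rows", "data": {"rows": [[[0,0.3,0,0,0,0,0],[0,0.6,0,0,0,0,0],[0,0.9,0,0,0,0,0],[0,1.2,0,0,0,0,0],[0,1.5,0,0,0,0,0],[0,1.5,0,0,0,0,0],[0,1.5,0,0,0,0,0],[0,1.5,0,0,0,0,0]]]}}

```text
clock: 43.55
position: [0.611, -0.1933, 0.0797]
ee_rot: [-1.082, 1.285, 1.078]
force: [3.6, -2.3, -0.2]
width: 0.003
```

It stops at the same x, 611 mm, so both trays are seated on the end fence too. I'll retreat clear for a final look.

>>> {"op": "send_rows", "data": {"rows": [[[0,-3,0,0,0,0,0],[0,-10,0,0,0,0,0],[0,-20,0,0,0,0,0],[-8,-28,0,0,0,0,0],[-25,-32,0,0,0,0,0],[-50,-35,0,0,0,0,0],[-80,-35,0,0,0,0,0],[-110,-35,0,0,0,0,0]]]}}

```text
clock: 44.35
position: [0.6447, -0.1989, 0.1907]
ee_rot: [-1.08, 1.287, 1.081]
force: [0.4, 0.1, -0.7]
width: 0.005
```

Run:
```python
from h import *
P,im,d=stack('wrist19.png')
for m,st in blobs(im,'blue',200):
    if st[2]>20: gaps(rect(P,m,.104)[0])
```

```text
44.35 [ 0.64466776 -0.19891272  0.19066172] 0.004803004799699842 [ 0.38956975  0.05177962 -0.69502819]
[ 215   34   76  111 3084] [ 0.5572 -0.1866  0.1038] ((558.6471557617188, -186.82876586914062), (57.37070846557617, 82.68618774414062), 80.20758056640625)
[  0 154  38  95 242] [ 6.288e-01 -4.982e-01 -4.000e-04] ((614.528076171875, -405.8989562988281), (2.5302233695983887, 87.22037506103516), 89.82888793945312)
end gap 0.7 side gap 0.4
end gap 93.8 side gap 206.4
```

>>> {"op": "send_rows", "data": {"rows": [[[-15,0,20,0,0,0,0],[-40,0,50,0,0,0,0],[-60,0,85,0,0,0,0],[-60,0,120,0,0,0,0],[-60,0,155,0,0,0,0],[-60,0,185,0,0,0,0],[-60,0,205,0,0,0,0],[-60,0,210,0,0,0,0]]]}}

```text
clock: 45.2
position: [0.681, 0.0112, 0.2493]
ee_rot: [-1.082, 1.284, 1.084]
force: [-0.8, -0.2, -0.2]
width: 0.005
```

Run:
```python
from h import *
for n in('scene','top'):
    im,d=save(n,n+'20.png'); P=pose(cam(n))
    for col in('blue','yellow'):
        for m,s in blobs(im,col,60):
            X=at_d(P,*(s[:2]+s[2:4]/2),np.median(d[m])); print(n,col,X.round(3),rect(P,m,X[2]))
    if n=='scene': cv2.imwrite('pics/s20c.png',cv2.resize(im[190:320,110:270],None,fx=4.5,fy=4.5,interpolation=cv2.INTER_CUBIC)[:,:,::-1])
    cv2.imwrite(f'pics/{n}20b.png',cv2.resize(im,(800,600),interpolation=cv2.INTER_CUBIC)[:,:,::-1])
```

```text
scene blue [0.794 0.341 0.015] ((792.3466796875, 341.33734130859375), (6.530003070831299, 83.12794494628906), 74.63790130615234)
scene blue [ 0.563 -0.188  0.105] ((559.0148315429688, -187.87644958496094), (57.407806396484375, 83.9964370727539), 80.05165100097656)
top blue [ 0.557 -0.187  0.105] ((557.754150390625, -185.22715759277344), (58.67213821411133, 84.04995727539062), 80.39775848388672)
top blue [0.217 0.632 0.094] ((218.9503631591797, 633.5672607421875), (29.41758918762207, 64.08223724365234), 6.282858371734619)
top yellow [0.575 0.175 0.049] ((576.2396240234375, 176.49935913085938), (57.640281677246094, 84.64226531982422), 81.27891540527344)
```

View pics/s20c.png

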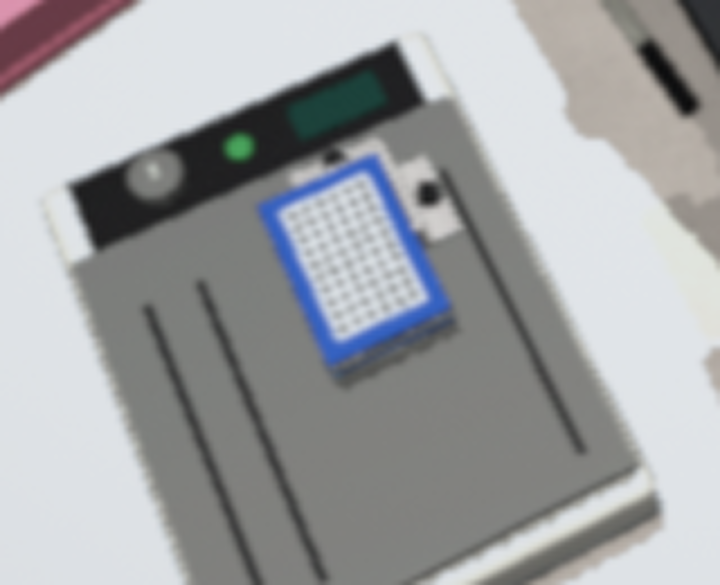

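View pics/scene20b.png

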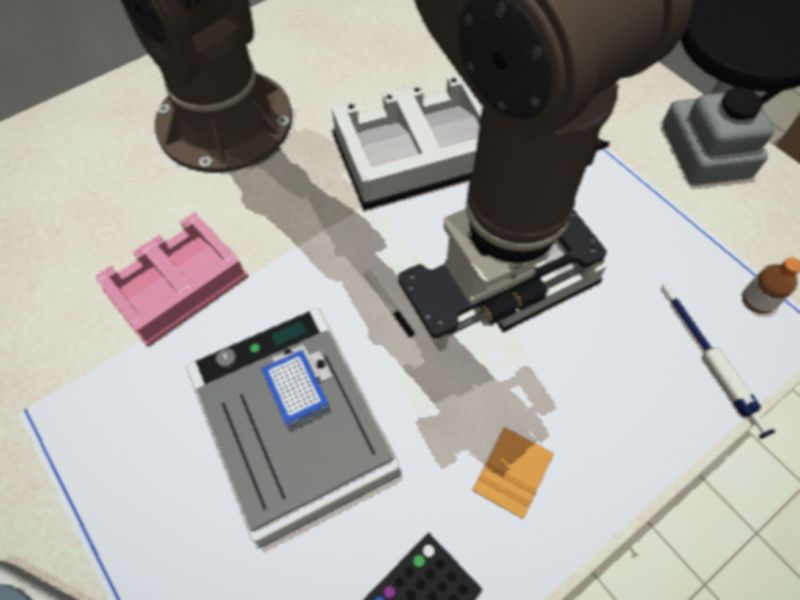

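The stack sits square in the corner, and the yellow tray (576,176), pen and applicator haven't moved. I'll hand it in.

```bash
python3 -c "
from cell import arm
print(arm.observe()['clock'],arm.sign_off())"
```

```text
the job is handed in; nothing more can be done
45.3 None
```

The blue-rimmed tray is out of the cold block and stacked on the shaker's blue tray, with the stack pushed into the fence corner. I handed the job in at 45.3 s of the 72 s.

- **Removal and placing:** I pressed the tray at the scallop end until it rocked to 27°, then gripped the raised end, which read 57.4 mm wide. I lifted and levelled it and set it down at about 6 N.
- **Squaring:** I pushed with closed fingers toward the end and side fences in turn. Then I repeated both pushes with the tip 3–4 mm above the platform, to catch the lower tray too. Both pushes stopped where they had before, so both trays seem to be against the fences.
- **Last checks:** The stack's yaw was -9.6° to -10° across the cameras, against about -10° for the fences. The wrist camera still read gaps of 0.7 mm (end) and 0.4 mm (side), within the roughly 2 mm calibration error. The top and scene cameras differed by about 2.6 mm across the stack, so contact with the fences rests on the push stops, not the pictures.
- **Bystanders:** The yellow tray measured within 1 mm of where it started. The pen and applicator look unmoved in the final picture, judged by eye. The robot ended well clear of the stack.

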